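# Chock a display riser and hold its front up on a wedge

## Task

The glass display riser needs new felt pads under its front feet: drop the chock block fully home into the pocket of the board behind the riser, swing the locking lever fully shut over it so that the riser cannot slide away, then set the wedge on the board and push it, thin end first, under the riser's round front bar until both front feet just lift off the board (3 to 9 mm of air). Finish while holding: the program ends with the gripper still gripping the wedge and the riser's front resting on the wedge, which lies flat on the board; the robot itself does not touch the riser. Keep the two glasses on the riser standing and leave the other things on the table where they are.

Things in the scene. Friction and masses are not known exactly. Their poses are not given: they have to be found in the camera images.
- board_o (a point): Fixed plywood board, 290 x 190 x 24 mm high. Point: centre of its underside (the top is 24 mm above). x along its length, from the riser's front to its back: the wedge is pushed along +x; y across, z up. The riser stands on it, front bar about 52 mm towards -x of this point; the board's -x end is free for the wedge.
- pocket (a point): Pocket for the chock block, 40 mm (board x) by 54 mm (board y), 18 mm deep, 2 mm chamfer (2 mm play each side). Point: centre of its floor, 18 mm below the board's top; axes as the board's. The riser's low back skid (10 mm high) ends 3 to 9 mm from the pocket's near side; its deck, 50 mm above the board, ends 10 mm sooner.
- lever (a joint): Locking lever, steel bar swinging level about an upright hinge: 0 = shut, along board +y over the block; starts open at 1.4 to 1.6, pointing along board +x. Stops at 0 and 1.65; turns easily (1 N at the knob) and stays where left. Bar 14 mm wide, 8 thick, underside 33 mm above the board's top (3 mm above the seated block).
- lever_knob (a point): Black upright round knob on the end of the lever, 16 mm in diameter, 85 mm from the hinge. This point is on its axis, 81 mm above the underside of the board (57 mm above the board's top); the knob stands up to 18 mm above it and the lever bar's top is 16 mm below it.
- lever_hinge (a point): Axis of the lever's hinge, at mid-thickness of the bar, on a round steel post (18 mm in diameter) beside the pocket: 78 mm from the pocket's centre towards board -y. Axes as the board's.
- chock_centre (a point): Centre of the loose chock block of dark wood, 36 x 50 x 48 mm (x, y, z), 24 mm above its underside, standing on the table beside the board. Its 50 mm side goes along board y in the pocket; either way round. About 0.12 kg. Seated, it stands 30 mm out of the board.
- wedge_grip (a point): Loose wooden wedge, flat on the table. Point: middle of its upright grip, 45 mm above its underside; grip 32 mm (x) by 28 mm (y), from 23 to 60 mm up. x to the thin end, z up. Wedge 150 long, 44 wide, 0.15 kg; tip 130 mm along +x, thick end 20 mm along -x. The top slopes at 11 degrees: 3 mm thick at the tip, 0.194 mm more per mm, to 23 mm.
- wedge_tip (a point): Middle of the wedge's thin edge, at its underside; axes as the wedge's.
- front_bar (a point): Middle of the axis of the riser's round front bar, 12 mm thick, along y between the front feet (124 mm free), underside 10 mm above the board at first: the wedge meets it with its tip 36 mm past the bar, then lifts 0.19 mm per mm. It lies 10 mm in from the deck's front edge. The riser slides back some mm to the block; pushing takes 5 to 20 N.
- foot_a (a point): Underside of the riser's front foot on the board's +y side; at the start on the board's top, 24 mm above the board's underside.
- foot_b (a point): Underside of the riser's front foot on the board's -y side, likewise.
- tumbler_a: Amber glass tumbler, 60 mm wide, 80 mm high, standing on the riser; the point is the centre of its underside.
- tumbler_b: The other such tumbler on the riser.
- tumbler_c: Bystander: green glass tumbler, 60 mm wide, 80 mm high; centre of its underside.
- tumbler_d: Bystander: blue tumbler, 60 mm wide, 70 mm high; centre of its underside.
- tape_a: Bystander: roll of tape lying flat, 100 mm wide, 48 mm high; centre of its underside.
- tape_b: Bystander: another such roll of tape.
- screwdriver: Bystander: screwdriver lying on the table.
- pot: Bystander: terracotta pot, 86 mm wide, 75 mm high; centre of its underside.
- wedge: The whole wedge; the point is the centre of its underside, 55 mm from the grip's middle and 75 mm from the tip.
- riser: The wooden riser: deck 120 x 160 mm (x, y), 50 mm high, 0.6 kg, four feet, a low skid across the back that sticks out 10 mm beyond the deck, two tumblers on it. Point: on its underside, at the feet's level, 55 mm behind the front bar; x points to its back.
Mind the look-alikes: they are no part of the job. Leave any purple look-alike of the tumbler_a alone. Of the things shaped like the part that bears chock_centre, the dark wooden one is meant.

How it is judged:
By the outcome, as a careful person would: the job done as asked, in the order asked, and still so for the second after the job is handed in, while the arm keeps its last pose, push and grip.
It also fails if it takes over 67 s, if anything falls off the work surface, if the arm or the gripper's body presses on something with over 40 N, if the wrist force passes 120 N, or if a joint passes its speed limit or range.

## Robot

A 6-joint arm with a two-finger parallel gripper is mounted at the origin on the work surface. World frame = base frame: x ahead of the robot, y to its left, z up, the work surface at z = 0. Lengths are in mm, angles in rad, forces in N, time in s.
With the tool pointing down it reaches from about 300 to 775 mm from the base axis. Payload 14.6 kg.
Tool frame: the origin (TCP) lies between the finger pads; the fingertips stand 22 mm ahead of it and the grasp point (between the pads) lies 3 mm ahead of it (manip.tcp_to_tips is the distance from the TCP to the fingertips, in mm); y points along the fingers, z is the direction in which the jaws open and shut, and the axes are right-handed (so a half turn about y gives the same grasp; the last joint's range is limited). The gripper opens to 94 mm and grips with 3 to 60 N. Pads are 16 mm wide; open, the fingers measure 119 mm over their backs; the gripper's body (75 mm by 177 mm) begins 78 mm behind the grasp point.
Start: joints at [-1.27, 0.3, 1.521, -0, 1.321, -0.067], TCP at [197.752, -513.209, 227.446] pointing down, gripper open.
Joint ranges: [-3.03, 3.03], [-0.79, 2.21], [0.23, 2.52], [-1.04, 4.18], [0, 3.07], [-2.55, 2.55]. Speed limits (rad/s): [2.22, 2.22, 2.57, 3.14, 3.14, 3.14].

## Interface

Orientations are given as [roll, pitch, yaw] about the fixed x, y, z axes, in that order (R = Rz(yaw) Ry(pitch) Rx(roll)).
In Python, from cell import manip gives the robot as it stands.
- The arm moves only by the shell command python3 -m jog 'ROWS' [OPENING] [FORCE]. ROWS is JSON, one flat list of numbers, 6 for each row, row after row: the shift along the tool's x, y, z in mm, then the turn, a rotation vector about the tool's x, y, z in degrees. A call has 1 to 10 rows; each row is the pose to reach, as a shift and turn from the pose commanded when the call began, along the tool's axes at that moment; what a row does not reach only later rows make up. A row lasts 1/12 s, in which the tool goes at most 41.7 mm and 7.16 degrees, less where a joint would pass 70% of its speed; a pose out of reach is approached as far as the arm can. A call with a gripper value outside its range is refused whole. OPENING is the finger opening in mm, from 0 to 94, set as the call begins (- or left out, the last holds). The fingers move at their own pace and stop on an object; FORCE is the grip in N (left out, the last holds). Time passes only in rows, so rows that repeat a pose let the fingers close. It gives the time, the measured TCP pose, the force and the opening at its end, in the units of the state.
- manip.read_state(): the state, without advancing time (a new reading comes with each control period).
- manip.camera(name): name is "scene" or "side" or "wrist"; returns a dict with "img" (480x640x3 uint8, red, green, blue), "intrinsics" (3x3 intrinsics, pixels), "origin" and "orientation" of the camera in the world. Camera axes: x right, y down, z forward; pixel columns grow to the right and rows downward; lengths in mm; the calibration is good to about 2 mm. A picture is of the moment at which its call begins. There is no depth.
- manip.sign_off(): hands the job in, once; it reports no verdict.
Trained networks look in a picture, given as the dict that the camera call returned (one of the last four; its "shot" number tells which), for a name from the list of things; names that differ only in an ending like _2 or _b are one class to them, and where a whole thing is asked for, a point or a joint stands for the part that bears it (a point fixed in the world has none). Each returns a list of dicts, best first, with "score" (0 to 1); they miss things now and then, are a little off and sometimes report something else, mostly with a low value. They report only what shows in the picture. A call takes as long as a camera call. They do not tell look-alikes from the thing itself.
- manip.masks_of(thing, picture): "pixels" (480x640 bool, what is visible of it) and "xy" ([column, row] in pixels, amid what is visible of it).
- manip.tip_of(thing, picture): "xy" ([column, row] in pixels: a listed point, or the origin of a listed thing).
The state is a dict: "clock": time; "joints": joint angles; "qd": joint speeds; "effort": joint torques, N m; "eef_pos": TCP position; "eef_rot": TCP orientation; "wrist_force": force on the tool from outside, world axes, zero at the start; "moment": the same for the moment, N m; "finger_gap": finger opening in mm.
Only numpy, scipy, OpenCV 4.12 (cv2) and the standard library are available. Lean on these libraries where they do the work, as an engineer would, in place of code of your own. Each camera call takes 0.05 s, during which the arm holds its last target.

## Working session

There is one attempt and no reset: what is moved stays moved. The work goes in short steps, Python scripts to look and compute and a shell command to move; the robot and the scene stay as the last step left them, time stands still between calls to the robot, and variables do not carry over. Pictures are saved under pics/ and viewed, and the job is handed in when it is done.

```bash
ls; mkdir -p pics
python3 - <<'E'
from cell import manip
import cv2,numpy as np
for n in ["scene","side","wrist"]:
    p=manip.camera(n); cv2.imwrite(f"pics/{n}0.png",p["img"][:,:,::-1])
    print(n,p["shot"],np.round(p["intrinsics"],1).tolist(),np.round(p["origin"],1),np.round(p["orientation"],3))
print(manip.read_state())
E
```

```text
pics
scene 1 [[493.5, 0.0, 322.5], [0.0, 493.5, 248.1], [0.0, 0.0, 1.0]] [1140.6 -136.4  919.9] [-2.499 -0.004  1.332]
side 2 [[579.5, 0.0, 320.1], [0.0, 579.5, 246.2], [0.0, 0.0, 1.0]] [ 378.9 1060.5 1087.5] [-2.329  0.017 -3.026]
wrist 3 [[340.1, 0.0, 320.7], [0.0, 340.1, 239.3], [0.0, 0.0, 1.0]] [ 277.  -483.7  383.8] [ 2.848  0.    -1.203]
{'clock': 0.15, 'joints': array([-1.26958828e+00,  3.00349624e-01,  1.52140382e+00,  1.74438899e-05,
        1.32069643e+00, -6.66283027e-02]), 'qd': array([-0.0014314 , -0.00293313, -0.00148854,  0.00011783,  0.00226167,
        0.00021583]), 'effort': array([-3.81447835e-04, -5.31960905e+01, -3.52819026e+01,  7.08007277e-02,
        2.36025313e-02, -5.03480419e-05]), 'eef_pos': array([ 197.71567961, -513.05484766,  227.0279479 ]), 'eef_rot': array([-1.57165052e+00,  7.39325533e-05, -2.77376066e+00]), 'wrist_force': array([-0.41091406,  0.51598105, -0.26814916]), 'moment': array([0.00802396, 0.02100852, 0.01419383]), 'finger_gap': 93.98797094301472}
```

View pics/scene0.png

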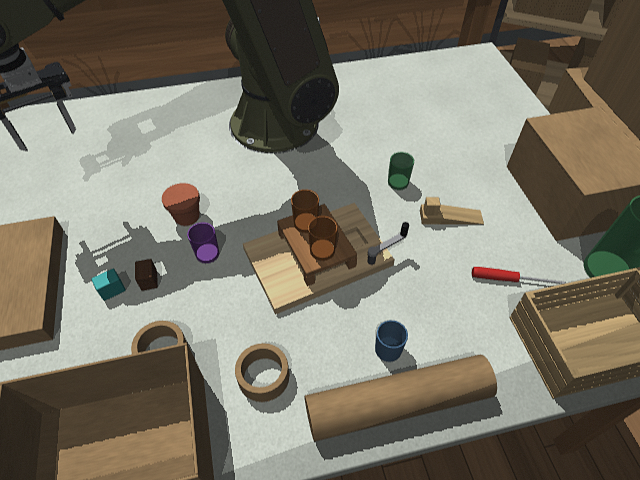

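View pics/side0.png

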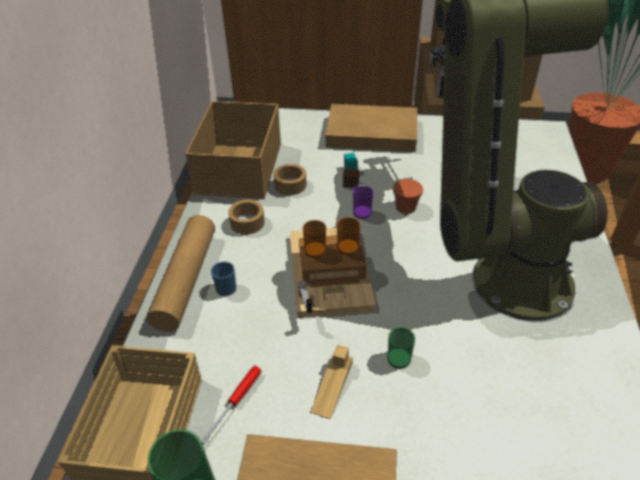

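View pics/wrist0.png

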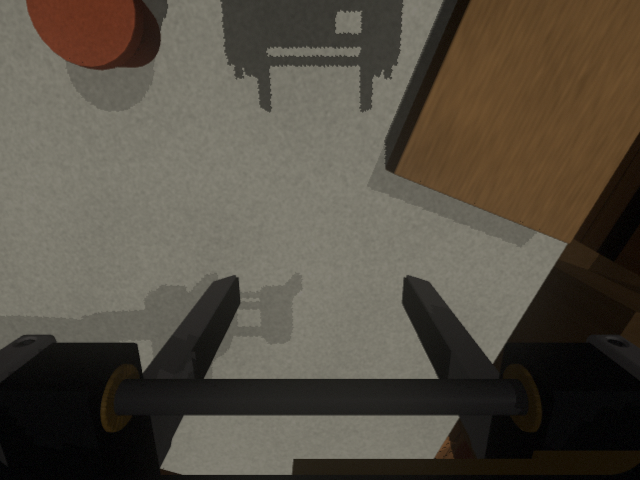

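```bash
cat > h.py <<'E'
from cell import manip
import cv2,numpy as np
from scipy.spatial.transform import Rotation as R
def proj(p,X):
    Rc=R.from_euler('xyz',p["orientation"]).as_matrix(); c=Rc.T@(np.asarray(X,float)-p["origin"])
    q=p["intrinsics"]@c; return q[:2]/q[2]
def ray(p,xy):
    d=np.linalg.solve(p["intrinsics"],[xy[0],xy[1],1.0]); Rc=R.from_euler('xyz',p["orientation"]).as_matrix()
    d=Rc@d; return np.array(p["origin"],float),d/np.linalg.norm(d)
def onz(p,xy,z):
    o,d=ray(p,xy); return o+d*(z-o[2])/d[2]
def tri(rs):
    A=np.zeros((3,3));b=np.zeros(3)
    for o,d in rs:
        M=np.eye(3)-np.outer(d,d);A+=M;b+=M@o
    X=np.linalg.solve(A,b); return X,[np.linalg.norm((np.eye(3)-np.outer(d,d))@(X-o)) for o,d in rs]
def toolT():
    s=manip.read_state(); return np.array(s["eef_pos"]),R.from_euler('xyz',s["eef_rot"]).as_matrix()
E
python3 - <<'E'
from h import *
ps={n:manip.camera(n) for n in ["scene","side"]}
Z=dict(board_o=0,pocket=6,lever_knob=81,lever_hinge=61,chock_centre=24,wedge_grip=45,wedge_tip=0,front_bar=40,foot_a=24,tumbler_a=74,tumbler_c=0,tumbler_d=0,tape_a=0,screwdriver=0,pot=0,wedge=0,riser=24)
for t in Z:
    for n,p in ps.items():
        for r in manip.tip_of(t,p)[:5]:
            if r["score"]>.15: print(t,n,np.round(r["xy"],1),round(r["score"],2),np.round(onz(p,r["xy"],Z[t]),1)[:2])
for t in ["lever"]:
  for n,p in ps.items(): print(t,n,[(np.round(r["xy"],1),round(r["score"],2)) for r in manip.masks_of(t,p)[:3]])
E
```

```text
board_o scene [311.7 281. ] 0.34 [554.8 -14.7]
pocket scene [352.  243.5] 0.77 [479.3  99.1]
pocket side [332.7 297.5] 0.82 [476.4 108.3]
pocket side [331.1 388.3] 0.52 [453.7 367.7]
lever_knob scene [401.7 229.1] 0.9 [520.8 196.3]
lever_knob scene [516.  282.7] 0.74 [707.1 375.1]
lever_knob side [309.6 301.7] 0.75 [521.1 192.4]
lever_hinge scene [371.9 252.9] 0.65 [553.7 119.8]
lever_hinge scene [388.4 349.4] 0.42 [777.2  83.4]
lever_hinge scene [188.6 217.4] 0.29 [ 360.  -256.8]
lever_hinge side [301.8 284.9] 0.65 [549.5 124.1]
lever_hinge side [223.4 284.2] 0.61 [738.7 140.9]
chock_centre scene [147.1 274.6] 0.91 [ 470.  -362.5]
chock_centre scene [107.6 284.5] 0.57 [ 476.3 -445.5]
chock_centre side [348.3 163.3] 0.7 [ 482.1 -438.9]
chock_centre side [350.8 180.3] 0.53 [ 467.4 -351.6]
chock_centre side [306.9 301.9] 0.38 [535.6 144.6]
chock_centre side [331.8 265.5] 0.26 [488.   15.2]
wedge_grip scene [431.2 204.7] 0.92 [439.8 303.4]
wedge_grip scene [163.2 351.8] 0.49 [ 674.  -332.6]
wedge_grip side [341.8 354.6] 0.65 [436.5 305.7]
wedge_tip scene [482.3 218.4] 0.56 [475.  431.2]
[... 2096 characters left out ...]
4.4 282.1] 0.72 [663.  421.8]
screwdriver scene [284.8 234.4] 0.65 [411.3 -47.4]
screwdriver scene [388.1 347.3] 0.43 [746.8  99.9]
screwdriver side [233.8 406.6] 0.69 [654.6 430.1]
pot scene [188.  216.9] 0.92 [ 302.6 -266.6]
pot scene [311.1 280.7] 0.73 [553.8 -15.9]
wedge scene [450.1 217.2] 0.96 [453.1 356.1]
wedge scene [146.7 271. ] 0.64 [ 441.9 -369.2]
wedge side [301.9 284.1] 0.67 [559.8  65.6]
wedge side [331.5 388. ] 0.64 [453.4 363.1]
riser scene [318.3 252.1] 0.74 [498.   13.9]
riser side [333.2 266.3] 0.82 [484.2  17.7]
riser side [328.8 243. ] 0.27 [504.6 -68.5]
lever scene [(array([392.1, 244.7]), 0.55)]
lever side [(array([308.9, 295.5]), 0.58), (array([327.5, 294.9]), 0.43)]
```

Run:
```python
import cv2
a=cv2.imread("pics/scene0.png");b=cv2.imread("pics/side0.png")
cv2.imwrite("pics/c1.png",cv2.resize(a[180:330,230:430],None,fx=4,fy=4,interpolation=cv2.INTER_CUBIC))
cv2.imwrite("pics/c2.png",cv2.resize(b[205:325,270:400],None,fx=5,fy=5,interpolation=cv2.INTER_CUBIC))
cv2.imwrite("pics/c3.png",cv2.resize(a[240:310,80:200],None,fx=5,fy=5,interpolation=cv2.INTER_CUBIC))
```

```text
(no output)
```

View pics/c1.png

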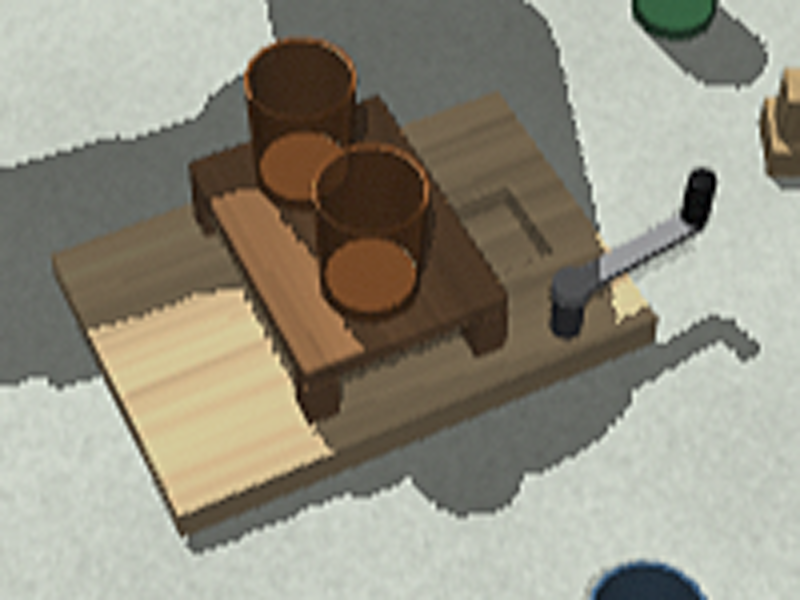

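View pics/c2.png

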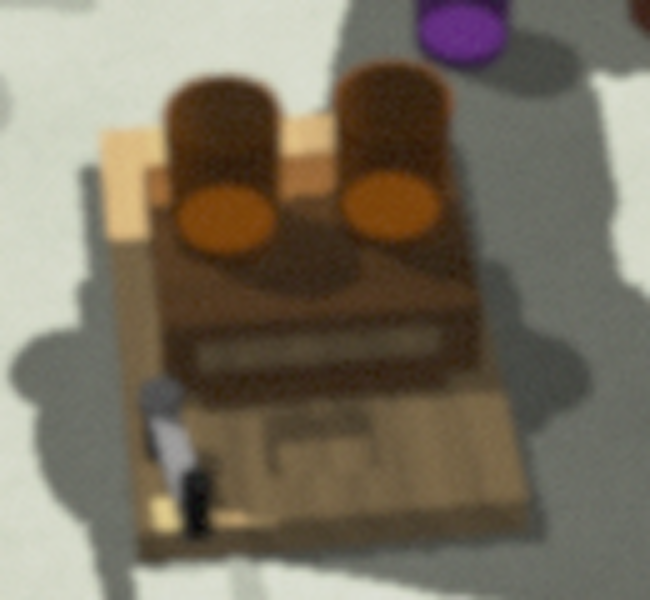

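View pics/c3.png

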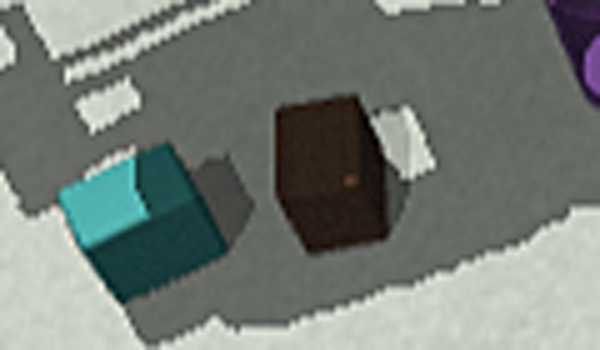

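```bash
cat >> h.py <<'E'
def mv(X,yaw=None):
    P,T=toolT(); d=T.T@(np.asarray(X,float)-P)
    cy=np.arctan2(T[1,0],T[0,0]); yaw=cy if yaw is None else yaw
    Rt=R.from_euler('xyz',[-np.pi/2,0,yaw])
    rv=(R.from_matrix(T).inv()*Rt).as_rotvec(degrees=True)
    print("from",np.round(P,1),"yaw",round(cy,3),"ROW",np.round(d,1),np.round(rv,2))
def rect(pts,L,W,name=""):
    "fit rectangle LxW to 4 corners in order (-x+y),(-x-y),(+x-y),(+x+y); world xy"
    m=np.array([[-L/2,W/2],[-L/2,-W/2],[L/2,-W/2],[L/2,W/2]]);p=np.array(pts)[:,:2]
    c=p.mean(0);q=p-c;th=np.arctan2((m[:,0]*q[:,1]-m[:,1]*q[:,0]).sum(),(m*q).sum())
    r=np.c_[np.cos(th)*m[:,0]-np.sin(th)*m[:,1],np.sin(th)*m[:,0]+np.cos(th)*m[:,1]]+c
    print(name,np.round(c,1),"yaw",round(th,4),"res",np.round(p-r,1).tolist()); return c,th
E
python3 - <<'E'
from h import *
s=manip.camera("scene"); d=manip.camera("side");w=manip.camera("wrist")
rect([onz(s,q,24) for q in [(243,244.5),(275.5,308.8),(393.8,260),(354.3,203)]],290,190,"board")
P,T=toolT()
print(proj(w,[P[0],P[1],0]),proj(w,[P[0],P[1],150]),onz(w,(320,200),0)-P, T.T@(onz(w,(320,200),0)-P))
# chock offsets
mv([469,-357,230],-1.337)
a=T[:,0]
E
```

```text
board [497.3  13. ] yaw 1.7877 res [[1.3, 1.1], [-1.8, 1.9], [-0.2, -2.5], [0.7, -0.5]]
[319.56080679 213.19276507] [319.06140212 257.4302333 ] [  14.51607781    5.04581547 -227.43841026] [-15.36171801 227.43825298   0.51568551]
from [ 197.8 -513.2  227.4] yaw -2.774 ROW [-309.3   -2.6  -48.2] [  0.   -82.32  -0.  ]
```

```bash
python3 -m jog '[-309,-30,-48,0,-40,0,-309,-30,-48,0,-40,0,-309,-30,-48,0,-40,0,-309,-30,-48,0,-40,0,-309,-30,-48,0,-40,0,-309,-30,-48,0,-40,0,-309,-30,-48,0,-40,0,-309,-30,-48,0,-40,0,-309,-30,-48,0,-40,0,-309,-30,-48,0,-40,0]'
python3 - <<'E'
from h import *
w=manip.camera("wrist");cv2.imwrite("pics/w1.png",w["img"][:,:,::-1])
for t,z in [("chock_centre",24),("pot",0)]:
  for r in manip.tip_of(t,w)[:3]: print(t,r["xy"],r["score"],onz(w,r["xy"],z))
for r in manip.masks_of("chock_centre",w)[:3]:
  m=r["pixels"].astype("uint8");print(r["xy"],r["score"],m.sum(),cv2.minAreaRect(cv2.findNonZero(m)))
E
```

```text
clock: 3.03
eef_pos: [469.5, -356.6, 257.2]
eef_rot: [-1.571, -0.0, -2.074]
wrist_force: [-0.2, 1.0, -0.7]
finger_gap: 93.9
chock_centre [325.6, 221.2] 0.7 [ 469.64924781 -370.08579257   24.        ]
chock_centre [357.4, 272.4] 0.7 [ 472.99103335 -446.05900343   24.        ]
pot [168.6, 212.5] 0.63 [ 301.52014226 -271.74380418    0.        ]
[359.4, 274.9] 0.9 1623 ((359.4058837890625, 272.2764892578125), (50.002471923828125, 35.46813201904297), 40.60129928588867)
[322.5, 221.0] 0.62 1674 ((323.0367431640625, 220.21099853515625), (37.38615798950195, 46.86815643310547), 61.69924545288086)
```

View pics/w1.png

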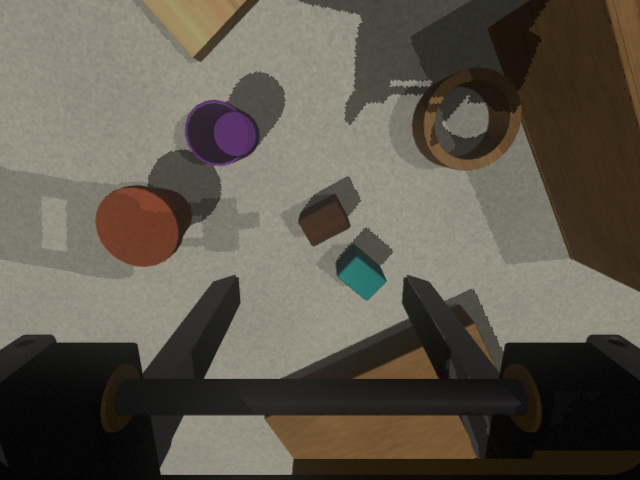

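Run:
```python
import cv2
a=cv2.imread("pics/w1.png")[170:310,270:410]
cv2.imwrite("pics/w1c.png",cv2.resize(a,None,fx=4,fy=4,interpolation=cv2.INTER_CUBIC))
```

```text
(no output)
```

View pics/w1c.png

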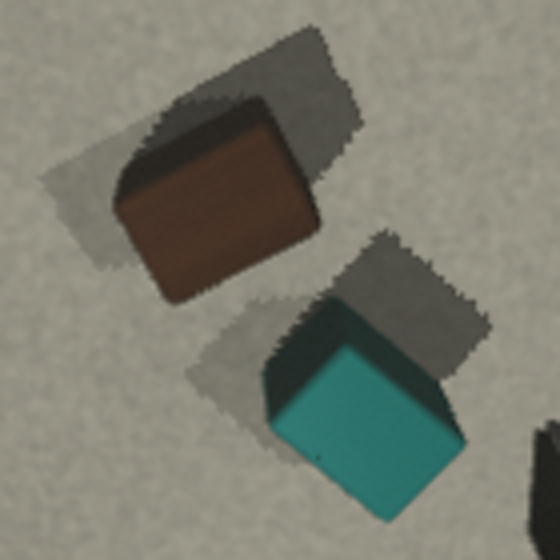

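Run:
```python
from h import *
w=manip.camera("wrist")
c=[(114,207),(174,303),(320,228),(266,122)]
pts=[onz(w,(270+u/4,170+v/4),48) for u,v in c]
print(np.round(pts,1))
# x=36 dir, y=50 dir: order (-x+y)(-x-y)(+x-y)(+x+y)
for k in range(4):
    rect(pts[k:]+pts[:k],36,50,k)
```

```text
[[ 444.  -352.3   48. ]
 [ 444.9 -384.7   48. ]
 [ 491.2 -385.2   48. ]
 [ 492.1 -351.7   48. ]]
0 [ 468.  -368.5] yaw -0.0009 res [[-6.0, -8.8], [-5.1, 8.8], [5.1, 8.2], [6.0, -8.2]]
1 [ 468.  -368.5] yaw 1.5701 res [[1.9, 1.8], [-1.9, 1.2], [-1.0, -1.2], [1.0, -1.8]]
2 [ 468.  -368.5] yaw 3.1407 res [[5.1, 8.2], [6.0, -8.2], [-6.0, -8.8], [-5.1, 8.8]]
3 [ 468.  -368.5] yaw -1.5715 res [[-1.0, -1.2], [1.0, -1.8], [1.9, 1.8], [-1.9, 1.2]]
```

Run:
```python
from h import *
mv([468,-368,150],-1.571)
```

```text
from [ 468.  -358.   257.5] yaw -2.077 ROW [  8.7 107.5   4.8] [  0. -29.   0.]
```

```bash
python3 -m jog '[9,107,5,0,-29,0,9,107,5,0,-29,0,9,107,5,0,-29,0,9,107,5,0,-29,0,9,107,5,0,-29,0,9,107,5,0,-29,0,9,107,5,0,-29,0]'
python3 - <<'E'
from h import *
w=manip.camera("wrist");cv2.imwrite("pics/w2.png",w["img"][:,:,::-1])
mv([468,-368,47],-1.571)
print(proj(w,[468,-368,48]))
E
```

```text
clock: 3.87
eef_pos: [468.9, -368.2, 151.6]
eef_rot: [-1.569, -0.001, -1.574]
wrist_force: [-0.5, -0.2, 0.1]
finger_gap: 93.9
from [ 469.  -368.   151.6] yaw -1.573 ROW [ -0.2 104.6  -1.1] [-0.08 -0.14  0.07]
[318.85556007 244.73070084]
```

View pics/w2.png

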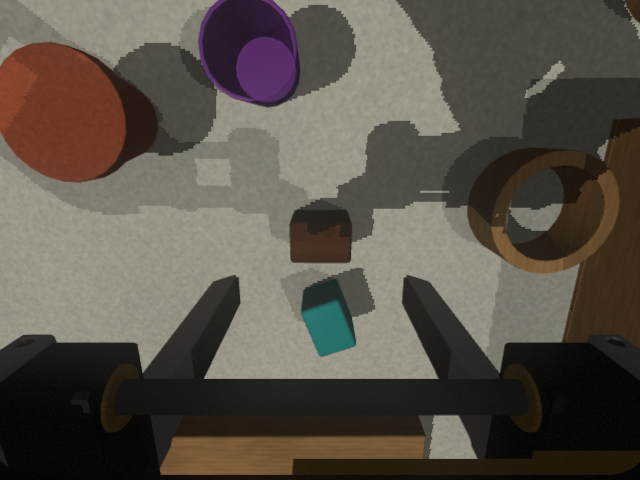

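Run:
```python
import cv2
a=cv2.imread("pics/w2.png")[195:275,270:370]
a=cv2.convertScaleAbs(a,alpha=2.2)
cv2.imwrite("pics/w2c.png",cv2.resize(a,None,fx=7,fy=7,interpolation=cv2.INTER_NEAREST))
```

```text
(no output)
```

View pics/w2c.png

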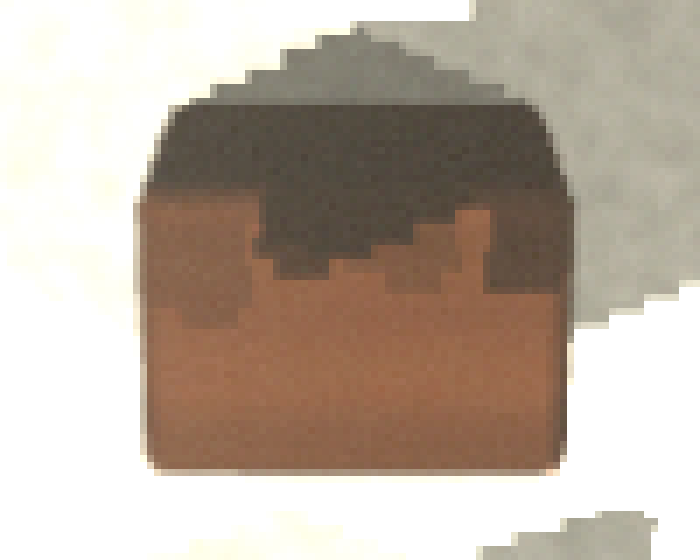

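Run:
```python
from h import *
w=manip.camera("wrist")
for q in [(320.7,221.9),(320.7,262.1),(290,262),(351,262),(320.7,242)]: print(np.round(onz(w,q,48),1))
mv([468,-366,47],-1.571)
```

```text
[ 469.6 -349.    48. ]
[ 469.5 -382.8   48. ]
[ 444.4 -382.6   48. ]
[ 494.2 -382.8   48. ]
[ 469.5 -365.6   48. ]
from [ 469.  -367.9  151.5] yaw -1.573 ROW [ -2.1 104.5  -1.2] [-0.08 -0.09  0.07]
```

```bash
python3 -m jog '[-2,104.5,0,0,0,0,-2,104.5,0,0,0,0,-2,104.5,0,0,0,0,-2,104.5,0,0,0,0,-2,104.5,0,0,0,0,-2,104.5,0,0,0,0]'; python3 -m jog '[0,0,0,0,0,0,0,0,0,0,0,0,0,0,0,0,0,0,0,0,0,0,0,0,0,0,0,0,0,0,0,0,0,0,0,0,0,0,0,0,0,0]' 40 30
```

```text
clock: 4.47
eef_pos: [469.8, -366.4, 48.3]
eef_rot: [-1.568, -0.002, -1.57]
wrist_force: [0.0, 0.0, -0.2]
finger_gap: 94.1
clock: 5.05
eef_pos: [468.9, -365.6, 46.0]
eef_rot: [-1.571, -0.0, -1.57]
wrist_force: [0.1, 0.0, 0.4]
finger_gap: 50.8
```

```bash
python3 -m jog '[0,-214,0,0,0,0,0,-214,0,0,0,0,0,-214,0,0,0,0,0,-214,0,0,0,0,0,-214,0,0,0,0,0,-214,0,0,0,0,0,-214,0,0,0,0,0,-214,0,0,0,0]'
python3 - <<'E'
from h import *
mv([500,7,260],-1.345)
E
```

```text
clock: 5.72
eef_pos: [468.6, -365.4, 258.7]
eef_rot: [-1.572, 0.001, -1.57]
wrist_force: [-0.7, 0.0, -1.5]
finger_gap: 49.7
from [ 468.6 -365.4  258.7] yaw -1.57 ROW [-372.4   -1.    31.9] [  0.05 -12.86  -0.06]
```

```bash
python3 -m jog '[-372,-1,32,0,-12.9,0,-372,-1,32,0,-12.9,0,-372,-1,32,0,-12.9,0,-372,-1,32,0,-12.9,0,-372,-1,32,0,-12.9,0,-372,-1,32,0,-12.9,0,-372,-1,32,0,-12.9,0,-372,-1,32,0,-12.9,0,-372,-1,32,0,-12.9,0,-372,-1,32,0,-12.9,0]'; python3 -m jog '[0,0,0,0,0,0,0,0,0,0,0,0]'
python3 - <<'E'
from h import *
w=manip.camera("wrist");cv2.imwrite("pics/w3.png",w["img"][:,:,::-1])
for t,z in [("pocket",6),("lever_knob",81),("lever_hinge",61)]:
  for r in manip.tip_of(t,w)[:3]: print(t,np.round(r["xy"],1),round(r["score"],2),np.round(onz(w,r["xy"],z),1))
s=manip.read_state();print(s["eef_pos"],s["eef_rot"])
E
```

```text
clock: 6.55
eef_pos: [499.7, 12.0, 258.6]
eef_rot: [-1.574, 0.002, -1.339]
wrist_force: [0.1, -0.8, -2.1]
finger_gap: 49.7
clock: 6.72
eef_pos: [499.9, 6.2, 259.3]
eef_rot: [-1.574, 0.001, -1.344]
wrist_force: [0.7, 0.4, -1.5]
finger_gap: 49.9
pocket [318.5 122.3] 0.7 [474.5 102.    6. ]
lever_knob [398.9  14.9] 0.95 [523.6 199.9  81. ]
lever_hinge [399.5 118.7] 0.58 [552.4 121.3  61. ]
[500.27656001   5.29769556 260.4780643 ] [-1.57153973e+00  1.09439427e-04 -1.34617094e+00]
```

View pics/w3.png

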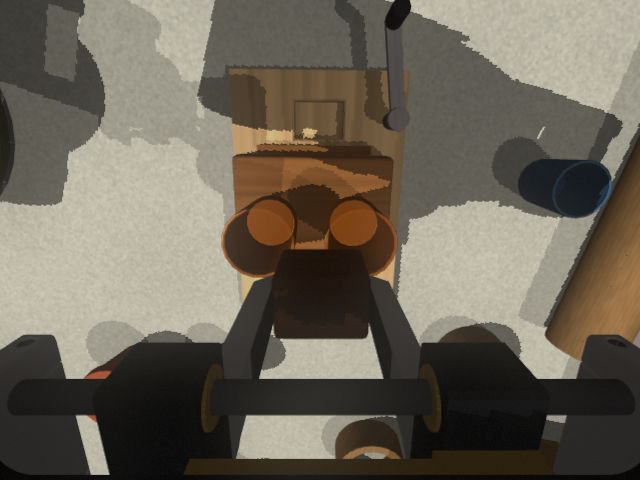

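Run:
```python
import cv2
a=cv2.imread("pics/w3.png")[55:165,215:415]
a=cv2.convertScaleAbs(a,alpha=1.5)
cv2.imwrite("pics/w3c.png",cv2.resize(a,None,fx=4,fy=4,interpolation=cv2.INTER_CUBIC))
```

```text
(no output)
```

View pics/w3c.png

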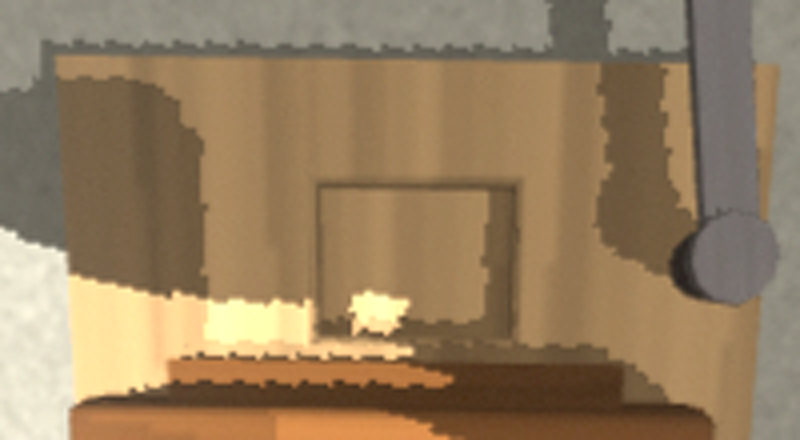

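Run:
```python
from h import *
w=manip.camera("wrist")
f=lambda u,v,z=24:onz(w,(215+u/4,55+v/4),z)
pts=[f(316,338),f(516,342),f(522,184),f(316,184)]
print(np.round(pts,1), np.linalg.norm(pts[0]-pts[1]),np.linalg.norm(pts[2]-pts[1]))
c,th=rect(pts,40,54,"pocket")
b=[f(55,57),f(778,66)];d=b[0]-b[1];print("boardback",np.round(b,1),np.linalg.norm(d),np.arctan2(d[1],d[0])-np.pi/2+2*np.pi)
print("hinge top", f(733,255,65))
h=f(733,255,65)[:2]-c; print("hinge-pocket yaw",np.linalg.norm(h),np.arctan2(h[1],h[0])+np.pi/2)
s=[f(170,358,34),f(622,364,34)];print("skid edge?",np.round(s,1))
```

```text
[[453.3  77.   24. ]
 [507.7  88.3  24. ]
 [499.3 128.3  24. ]
 [445.3 115.9  24. ]] 55.51150335374068 40.814052591363236
pocket [476.4 102.4] yaw 1.782 res [[-0.9, -0.2], [0.7, -0.2], [0.7, 0.7], [-0.5, -0.3]]
boardback [[372.3 131.   24. ]
 [557.9 171.2  24. ]] 189.86379276922855 1.7841763192413795
hinge top [551.71377988 119.77845036  65.        ]
hinge-pocket yaw 77.2862438663392 1.7980123370037704
skid edge? [[416.4  63.3  34. ]
 [536.5  89.1  34. ]]
```

Run:
```python
from h import *
mv([476.4,102.4,260],-1.3566)
```

```text
from [500.3   5.4 260.6] yaw -1.346 ROW [-99.9   0.7  -1.7] [ 0.03  0.61 -0.01]
```

```bash
python3 -m jog '[-100,0,-1.7,0,0.6,0,-100,0,-1.7,0,0.6,0,-100,0,-1.7,0,0.6,0,-100,0,-1.7,0,0.6,0,-100,0,-1.7,0,0.6,0,-100,175,-1.7,0,0.6,0,-100,175,-1.7,0,0.6,0,-100,175,-1.7,0,0.6,0,-100,175,-1.7,0,0.6,0,-100,175,-1.7,0,0.6,0]'; python3 -m jog '[0,0,0,0,0,0,0,0,0,0,0,0,0,0,0,0,0,0]'
python3 - <<'E'
from h import *
w=manip.camera("wrist");cv2.imwrite("pics/w4.png",w["img"][:,:,::-1])
s=manip.read_state();print(s["clock"],s["eef_pos"],s["eef_rot"],s["wrist_force"])
mv([476.4,102.4,80],-1.3566)
E
```

```text
clock: 7.8
eef_pos: [473.6, 101.7, 80.4]
eef_rot: [-1.579, 0.001, -1.357]
wrist_force: [-0.7, -1.6, -1.7]
finger_gap: 49.7
clock: 8.05
eef_pos: [477.8, 103.3, 88.4]
eef_rot: [-1.567, -0.0, -1.355]
wrist_force: [-0.3, -0.6, -1.3]
finger_gap: 49.6
8.1 [477.64952764 103.41902556  88.3823928 ] [-1.56687141e+00 -3.19390108e-04 -1.35517324e+00] [-0.14766878 -0.19598044 -0.77211291]
from [477.6 103.4  88.4] yaw -1.355 ROW [ 0.7  8.4 -1.5] [-0.22  0.08  0.02]
```

View pics/w4.png

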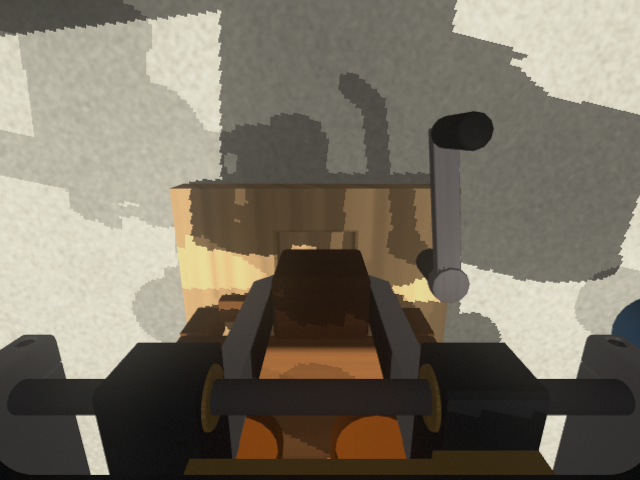

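Run:
```python
from h import *
a=cv2.imread("pics/w4.png")[215:350,220:420]
cv2.imwrite("pics/w4c.png",cv2.resize(cv2.convertScaleAbs(a,alpha=1.8),None,fx=4,fy=4,interpolation=cv2.INTER_CUBIC))
w=manip.camera("wrist");P,T=toolT();print(P)
x=-T[:,0];y=-T[:,2]   # board x,y
z=P[2]-46
for sx,sy in [(18,25),(18,-25)]:
  for zz in (z,z+48): print("block corner",sx,sy,zz,np.round(proj(w,np.r_[(P+sx*x+sy*y)[:2],zz]),1))
bx=np.array([np.cos(1.785),np.sin(1.785)]);by=np.array([-bx[1],bx[0]])
for sx,sy in [(20,27),(20,-27),(-20,27),(-20,-27),(22,29),(22,-29)]: print("pocket",sx,sy,np.round(proj(w,np.r_[np.array([476.4,102.4])+sx*bx+sy*by,24]),1))
```

```text
[477.41900234 103.49532311  88.1060424 ]
block corner 18 25 42.10604240124775 [279.9 245.4]
block corner 18 25 90.10604240124775 [269.  275.4]
block corner 18 -25 42.10604240124775 [359.7 245.3]
block corner 18 -25 90.10604240124775 [370.7 275.2]
pocket 20 27 [278.1 235.5]
pocket 20 -27 [357.9 235.6]
pocket -20 27 [280.1 289.6]
pocket -20 -27 [356.  289.6]
pocket 22 29 [275.1 232.7]
pocket 22 -29 [360.9 232.8]
```

View pics/w4c.png

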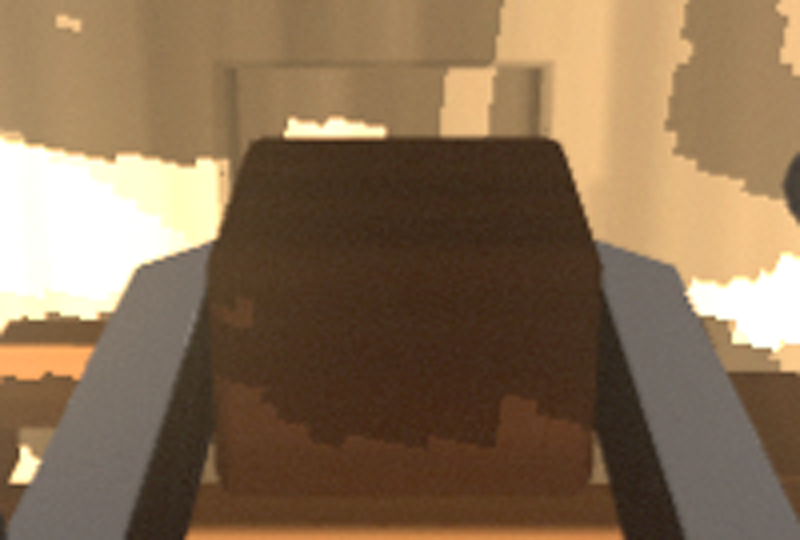

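```bash
python3 -m jog '[-0.5,8,-2.3,-0.2,0.1,0,-0.5,15,-2.3,-0.2,0.1,0,-0.5,15,-2.3,-0.2,0.1,0,-0.5,15,-2.3,-0.2,0.1,0]'
python3 - <<'E'
from h import *
w=manip.camera("wrist");cv2.imwrite("pics/w5.png",w["img"][:,:,::-1])
s=manip.read_state();print(s["clock"],s["eef_pos"],s["eef_rot"],s["wrist_force"])
a=w["img"][215:350,220:420,::-1]
cv2.imwrite("pics/w5c.png",cv2.resize(cv2.convertScaleAbs(a,alpha=1.8),None,fx=4,fy=4,interpolation=cv2.INTER_CUBIC))
P,T=toolT()
x=-T[:,0];y=-T[:,2]
z=P[2]-46
for sx,sy in [(18,25),(18,-25)]:
  for zz in (z,z+48): print("block corner",sx,sy,zz,np.round(proj(w,np.r_[(P+sx*x+sy*y)[:2],zz]),1))
bx=np.array([np.cos(1.785),np.sin(1.785)]);by=np.array([-bx[1],bx[0]])
for sx,sy in [(20,27),(20,-27),(22,29),(22,-29)]: print("pocket",sx,sy,np.round(proj(w,np.r_[np.array([476.4,102.4])+sx*bx+sy*by,24]),1))
E
```

```text
clock: 8.48
eef_pos: [473.6, 103.5, 70.6]
eef_rot: [-1.575, 0.0, -1.356]
wrist_force: [0.7, 0.1, -0.6]
finger_gap: 49.7
8.5333 [473.86647052 103.53095064  70.83766373] [-1.57466681e+00  5.36506862e-05 -1.35653074e+00] [ 0.2354907  -0.60013577 -0.93227295]
block corner 18 25 24.837663733709476 [281.2 245.8]
block corner 18 25 72.83766373370948 [269.8 275.9]
block corner 18 -25 24.837663733709476 [361.1 246. ]
block corner 18 -25 72.83766373370948 [371.7 276.1]
pocket 20 27 [281.7 244.9]
pocket 20 -27 [367.7 245. ]
pocket 22 29 [278.4 241.8]
pocket 22 -29 [371.1 242. ]
```

View pics/w5c.png

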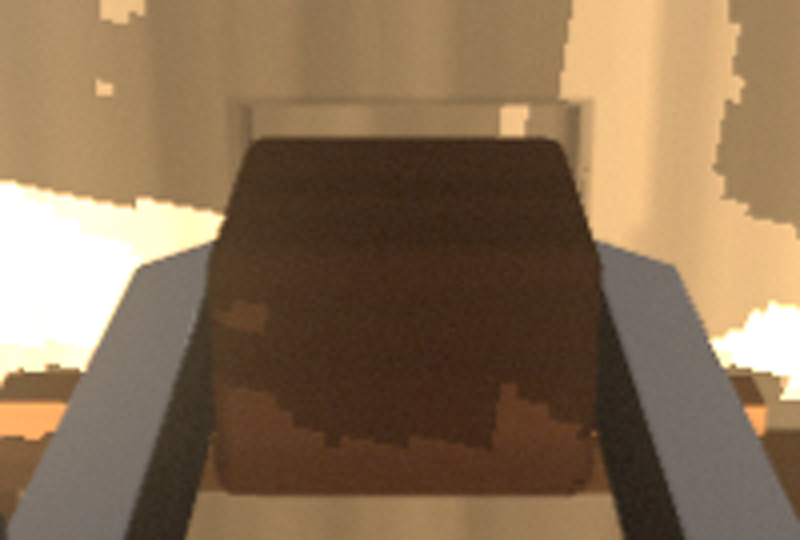

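```bash
python3 -m jog '[-1,0,1.3,-0.1,0,0,-1,3,1.3,-0.1,0,0,-1,5,1.3,-0.1,0,0,-1,5,1.3,-0.1,0,0,-1,5,1.3,-0.1,0,0]'
python3 - <<'E'
from h import *
w=manip.camera("wrist")
s=manip.read_state();print(s["clock"],s["eef_pos"],s["eef_rot"],s["wrist_force"])
a=w["img"][215:350,220:420,::-1]
cv2.imwrite("pics/w6c.png",cv2.resize(cv2.convertScaleAbs(a,alpha=1.8),None,fx=4,fy=4,interpolation=cv2.INTER_CUBIC))
P,T=toolT()
x=-T[:,0];y=-T[:,2];z=P[2]-46
for sx in (18,-18):print(proj(w,np.r_[(P+sx*x)[:2],z+48]))
E
```

```text
clock: 8.95
eef_pos: [474.9, 104.7, 65.8]
eef_rot: [-1.576, 0.0, -1.357]
wrist_force: [-0.0, -0.6, -0.6]
finger_gap: 50.0
9.0 [474.91618754 104.73501219  65.89424283] [-1.57621599e+00  1.67359010e-05 -1.35655555e+00] [-0.80118744  0.71511132 -1.3956364 ]
[320.35280974 275.85391763]
[320.35353116 339.7584122 ]
```

View pics/w6c.png

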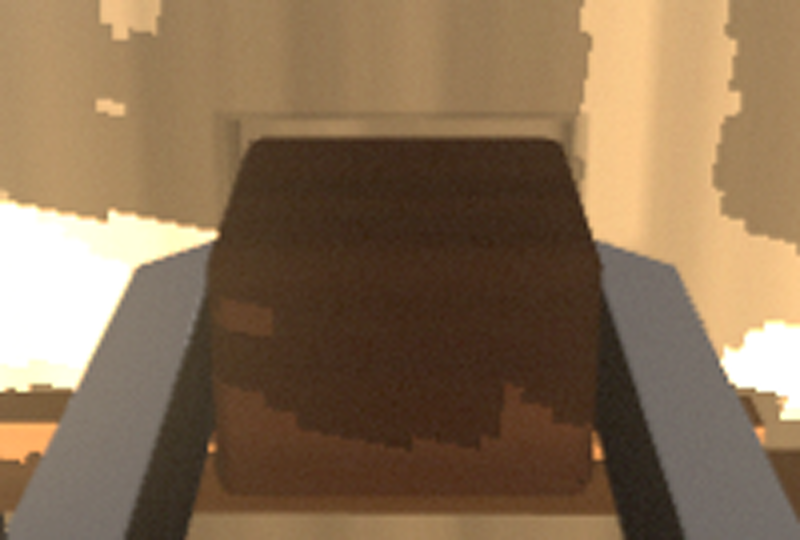

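```bash
python3 -m jog '[0,2,-0.9,0.2,0,0,0,4,-0.9,0.2,0,0,0,4,-0.9,0.2,0,0,0,4,-0.9,0.2,0,0]'
python3 - <<'E'
from h import *
w=manip.camera("wrist")
s=manip.read_state();print(s["clock"],s["eef_pos"],s["eef_rot"],s["wrist_force"])
a=w["img"][215:350,220:420,::-1]
cv2.imwrite("pics/w7c.png",cv2.resize(cv2.convertScaleAbs(a,alpha=1.8),None,fx=4,fy=4,interpolation=cv2.INTER_CUBIC))
E
```

```text
clock: 9.33
eef_pos: [474.0, 104.5, 61.8]
eef_rot: [-1.573, 0.0, -1.357]
wrist_force: [-0.8, 0.1, -1.3]
finger_gap: 49.6
9.3833 [474.05720469 104.54691418  61.94184469] [-1.57258141e+00  1.42123114e-05 -1.35659882e+00] [-0.68073867  0.57133032 -0.35686766]
```

View pics/w7c.png

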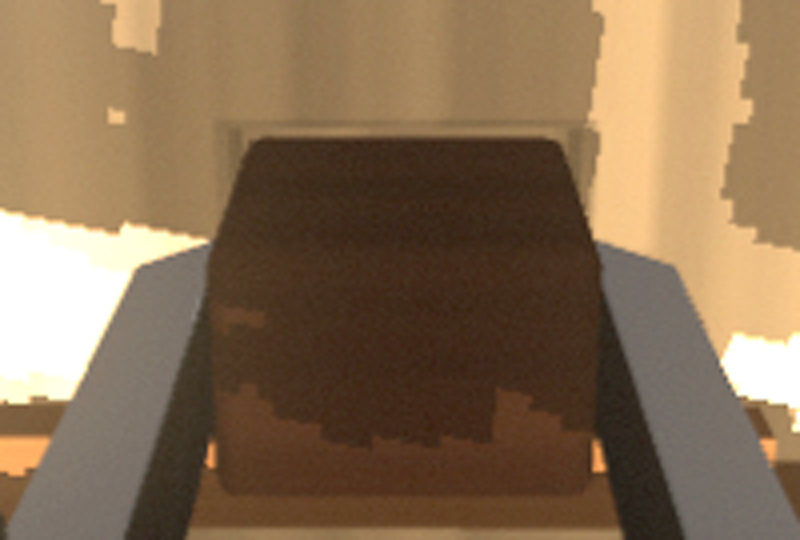

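```bash
python3 -m jog '[0,2,0,0,0,0,0,4,0,0,0,0,0,5.5,0,0,0,0,0,6,0,0,0,0,0,6,0,0,0,0]'; python3 -m jog '[0,2,0,0,0,0,0,3,0,0,0,0,0,3,0,0,0,0]';python3 - <<'E'
from h import *
w=manip.camera("wrist")
s=manip.read_state();print(s["clock"],s["eef_pos"],s["eef_rot"],s["wrist_force"])
a=w["img"][215:350,220:420,::-1]
cv2.imwrite("pics/w8c.png",cv2.resize(cv2.convertScaleAbs(a,alpha=1.8),None,fx=4,fy=4,interpolation=cv2.INTER_CUBIC))
E
```

```text
clock: 9.8
eef_pos: [474.0, 104.5, 55.8]
eef_rot: [-1.573, 0.0, -1.357]
wrist_force: [-0.7, -1.1, -0.6]
finger_gap: 49.6
clock: 10.05
eef_pos: [473.9, 104.5, 52.7]
eef_rot: [-1.573, 0.0, -1.357]
wrist_force: [-0.4, -0.2, -1.6]
finger_gap: 49.9
10.1 [473.95115348 104.53086324  52.8212139 ] [-1.57282460e+00  3.65311474e-05 -1.35661298e+00] [-0.46454241 -0.19186817 -1.69556504]
```

View pics/w8c.png

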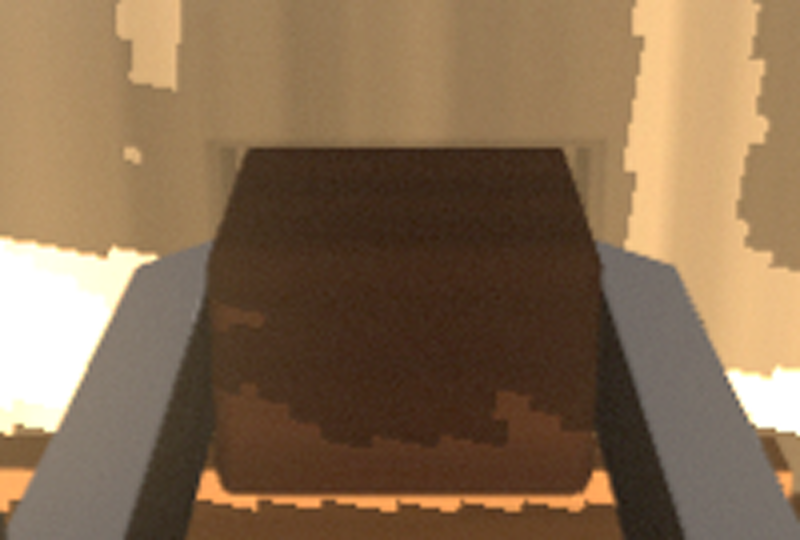

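```bash
python3 -m jog '[0,1,0,0,0,0,0,1,0,0,0,0]'; python3 -m jog '[0,0.7,0,0,0,0,0,0.7,0,0,0,0]'
```

```text
clock: 10.27
eef_pos: [474.2, 104.6, 52.1]
eef_rot: [-1.572, -0.0, -1.357]
wrist_force: [-0.2, -0.2, 0.8]
finger_gap: 49.7
clock: 10.43
eef_pos: [474.2, 104.6, 52.1]
eef_rot: [-1.572, -0.0, -1.357]
wrist_force: [-4.5, -1.8, 11.9]
finger_gap: 49.9
```

```bash
python3 -m jog '[0,0,0,0,0,0,0,0,0,0,0,0,0,0,0,0,0,0,0,0,0,0,0,0,0,0,0,0,0,0]' 66 ; python3 -m jog '[0,-30,0,0,0,0,0,-118,0,0,0,0,0,-118,0,0,0,0,0,-118,0,0,0,0,0,-118,0,0,0,0,0,-118,0,0,0,0,0,-118,0,0,0,0]'
python3 - <<'E'
from h import *
w=manip.camera("wrist");cv2.imwrite("pics/w9.png",w["img"][:,:,::-1])
for t,z in [("lever_knob",81),("lever_hinge",61)]:
  for r in manip.tip_of(t,w)[:3]: print(t,np.round(r["xy"],1),round(r["score"],2),np.round(onz(w,r["xy"],z),1))
mv([523.6,199.9,170],-1.3566)
E
```

```text
clock: 10.85
eef_pos: [474.0, 104.5, 51.2]
eef_rot: [-1.573, 0.0, -1.357]
wrist_force: [0.3, 0.6, -0.1]
finger_gap: 65.7
clock: 11.43
eef_pos: [473.6, 104.5, 167.7]
eef_rot: [-1.575, 0.0, -1.357]
wrist_force: [0.2, 0.1, -0.1]
finger_gap: 65.9
lever_knob [422.5 137.6] 0.56 [523.9 200.2  81. ]
lever_hinge [414.4 246. ] 0.75 [548.1 119.   61. ]
from [473.8 104.5 168. ] yaw -1.357 ROW [-82.6  -2.3  68.9] [ 0.23 -0.   -0.01]
```

View pics/w9.png

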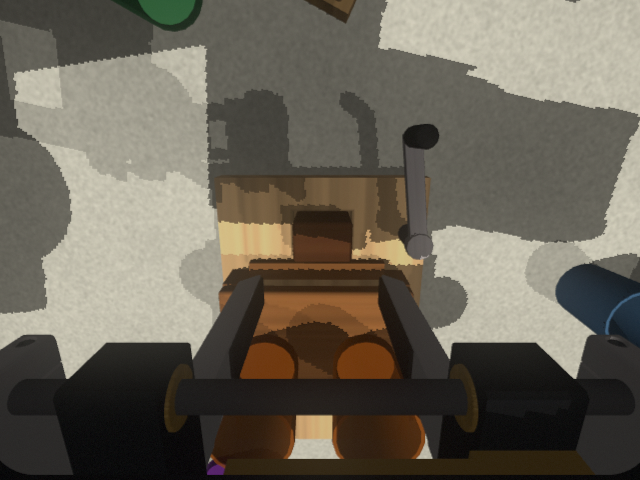

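```bash
python3 -m jog '[-83,0,69,0.2,0,0,-83,0,69,0.2,0,0,-83,0,69,0.2,0,0,-83,0,69,0.2,0,0,-83,30,69,0.2,0,0,-83,77,69,0.2,0,0,-83,77,69,0.2,0,0,-83,77,69,0.2,0,0,-83,77,69,0.2,0,0]' 60; python3 -m jog '[0,0,0,0,0,0,0,0,0,0,0,0]'
python3 - <<'E'
from h import *
w=manip.camera("wrist");cv2.imwrite("pics/w10.png",w["img"][:,:,::-1])
mv([523.7,200,91],-1.3566);print(manip.read_state()["wrist_force"])
E
```

```text
clock: 12.33
eef_pos: [524.3, 200.2, 93.3]
eef_rot: [-1.569, 0.0, -1.357]
wrist_force: [-0.4, -0.0, 0.4]
finger_gap: 60.1
clock: 12.5
eef_pos: [524.7, 200.4, 94.1]
eef_rot: [-1.566, 0.0, -1.357]
wrist_force: [-0.7, -0.6, 0.3]
finger_gap: 59.9
from [524.6 200.5  93.9] yaw -1.357 ROW [ 0.3  2.9 -1. ] [-0.25 -0.   -0.01]
[ 0.19591088 -0.5354788  -0.57366122]
```

View pics/w10.png

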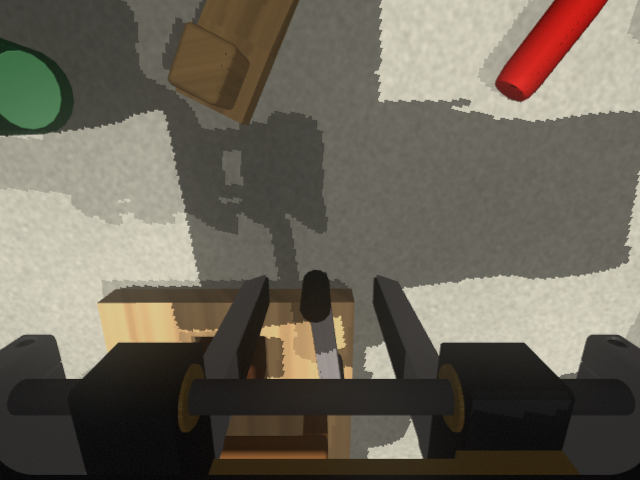

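```bash
python3 -m jog '[0,2,-1,-0.2,0,0,0,2,-1,-0.2,0,0,0,2,-1,-0.2,0,0,0,2,-1,-0.2,0,0,0,2,-1,-0.2,0,0,0,2,-1,-0.2,0,0]' 10 8; python3 -m jog '[2.4,0,-10.4,0,0,0,5.2,0,-20.4,0,0,0,8.7,0,-28.3,0,0,0,12.9,0,-35.5,0,0,0,17.8,0,-42.4,0,0,0,23.4,0,-48.8,0,0,0,29.6,0,-54.6,0,0,0,36.4,0,-59.8,0,0,0,43.7,0,-64.2,0,0,0,51.3,0,-67.9,0,0,0]'
```

```text
clock: 13.05
eef_pos: [522.9, 200.1, 90.2]
eef_rot: [-1.572, 0.0, -1.357]
wrist_force: [-0.3, 0.8, -0.4]
finger_gap: 23.7
clock: 13.88
eef_pos: [467.3, 134.7, 90.4]
eef_rot: [-1.572, 0.0, -1.357]
wrist_force: [2.5, 2.3, 1.4]
finger_gap: 15.6
```

```bash
python3 -m jog '[7.9,0,-2.9,0,0,0,16.2,0,-5,0,0,0,24.6,0,-6.3,0,0,0,33,0,-6.7,0,0,0,35,0,-6.7,0,0,0,35,0,-6.7,0,0,0]'
python3 - <<'E'
from h import *
w=manip.camera("wrist");cv2.imwrite("pics/w11.png",w["img"][:,:,::-1])
s=manip.read_state();print(s["eef_pos"],s["wrist_force"])
E
```

```text
clock: 14.38
eef_pos: [468.2, 98.7, 90.3]
eef_rot: [-1.574, -0.0, -1.357]
wrist_force: [-3.3, -1.0, 6.2]
finger_gap: 15.8
[468.16258519  98.83930993  90.24823005] [-3.84505156 -1.29042026  7.10303682]
```

View pics/w11.png

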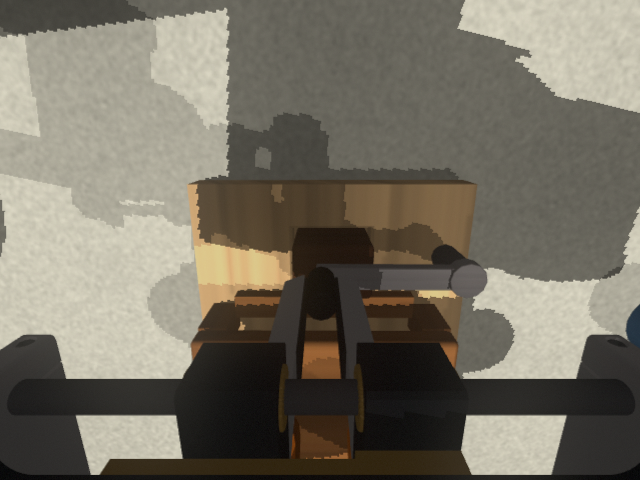

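```bash
python3 -m jog '[2,0,0,0,0,0,4,0,0,0,0,0,6,0,0,0,0,0,6,0,0,0,0,0]'
python3 - <<'E'
from h import *
w=manip.camera("wrist");cv2.imwrite("pics/w12.png",w["img"][:,:,::-1])
a=w["img"][170:370,170:510,::-1]
cv2.imwrite("pics/w12c.png",cv2.resize(a,None,fx=2.3,fy=2.3,interpolation=cv2.INTER_CUBIC))
s=manip.read_state();print(s["eef_pos"],s["wrist_force"])
for t,z in [("lever_knob",81),("lever_hinge",61)]:
  for r in manip.tip_of(t,w)[:3]: print(t,np.round(r["xy"],1),round(r["score"],2),np.round(onz(w,r["xy"],z),1))
E
```

```text
clock: 14.77
eef_pos: [469.3, 93.8, 89.8]
eef_rot: [-1.574, 0.001, -1.357]
wrist_force: [-1.9, 5.5, 0.8]
finger_gap: 15.1
[469.20027116  93.8119181   89.83576559] [-1.88135378  5.55766399  1.75158173]
lever_knob [326.7 279.1] 0.87 [470.  105.8  81. ]
lever_hinge [464.  269.7] 0.61 [549.3 120.4  61. ]
```

View pics/w12c.png

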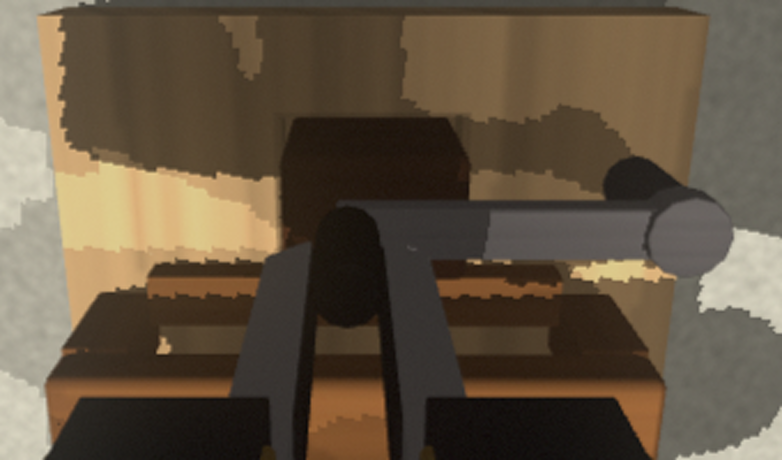

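```bash
python3 -m jog '[0,0,0,0,0,0,0,0,0,0,0,0,0,0,0,0,0,0,0,0,0,0,0,0]' 45 ; python3 -m jog '[0,-30,0,0,0,0,0,-110,0,0,0,0,0,-110,0,0,0,0,0,-110,0,0,0,0,0,-110,0,0,0,0,0,-110,0,0,0,0]' 70
python3 - <<'E'
from h import *
w=manip.camera("wrist");cv2.imwrite("pics/w13.png",w["img"][:,:,::-1])
mv([425,235,200],-1.84)
E
```

```text
clock: 15.25
eef_pos: [469.6, 93.8, 90.1]
eef_rot: [-1.573, -0.0, -1.357]
wrist_force: [0.1, -1.3, 0.4]
finger_gap: 38.2
clock: 15.75
eef_pos: [469.5, 94.0, 199.5]
eef_rot: [-1.573, 0.0, -1.357]
wrist_force: [1.0, -0.4, -0.3]
finger_gap: 69.8
from [469.3  94.  199. ] yaw -1.357 ROW [-147.2   -1.   -13.3] [ 0.21 27.69  0.05]
```

View pics/w13.png

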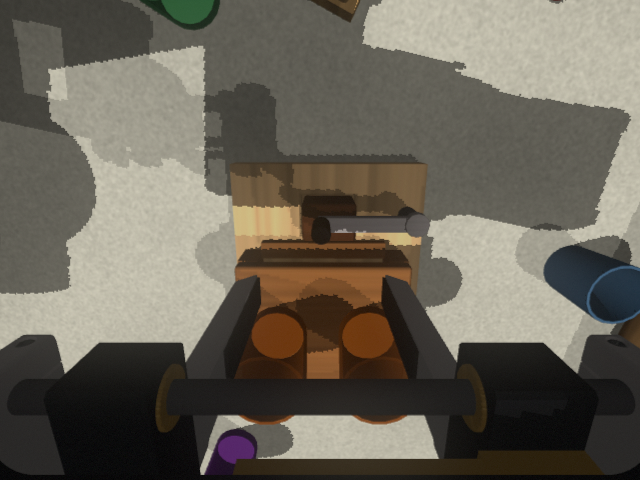

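```bash
python3 -m jog '[-147,0,-13,0,27.7,0,-147,0,-13,0,27.7,0,-147,0,-13,0,27.7,0,-147,0,-13,0,27.7,0,-147,0,-13,0,27.7,0,-147,0,-13,0,27.7,0,-147,0,-13,0,27.7,0]' 94; python3 -m jog '[0,0,0,0,0,0]'
python3 - <<'E'
from h import *
w=manip.camera("wrist");cv2.imwrite("pics/w14.png",w["img"][:,:,::-1])
for t,z in [("wedge_grip",45),("wedge_tip",0),("tumbler_c",0)]:
  for r in manip.tip_of(t,w)[:2]: print(t,np.round(r["xy"],1),round(r["score"],2),np.round(onz(w,r["xy"],z),1))
E
```

```text
clock: 16.38
eef_pos: [425.5, 234.7, 199.1]
eef_rot: [-1.574, -0.002, -1.837]
wrist_force: [-0.1, -1.1, -0.0]
finger_gap: 94.1
clock: 16.47
eef_pos: [426.0, 234.2, 199.5]
eef_rot: [-1.573, -0.002, -1.839]
wrist_force: [-0.2, -0.0, -0.0]
finger_gap: 94.0
wedge_grip [315.4 150.3] 0.82 [440.7 304.5  45. ]
wedge_grip [420.6 381.5] 0.2 [485.9  38.   45. ]
wedge_tip [314.9   1.3] 0.58 [474.  428.5   0. ]
tumbler_c [635.  255.4] 0.92 [750.6 100.8   0. ]
tumbler_c [403.6 442.2] 0.86 [451.6 -92.    0. ]
```

View pics/w14.png

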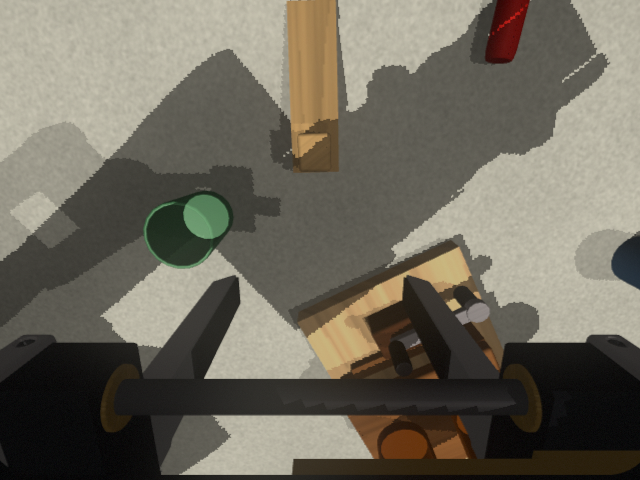

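Run:
```python
import cv2
a=cv2.imread("pics/w14.png")[0:185,260:380]
cv2.imwrite("pics/w14c.png",cv2.resize(a,None,fx=4,fy=3.2,interpolation=cv2.INTER_CUBIC)) if 0 else cv2.imwrite("pics/w14c.png",cv2.resize(cv2.convertScaleAbs(a[95:185],alpha=1.5),None,fx=6,fy=6,interpolation=cv2.INTER_CUBIC))
```

```text
(no output)
```

View pics/w14c.png

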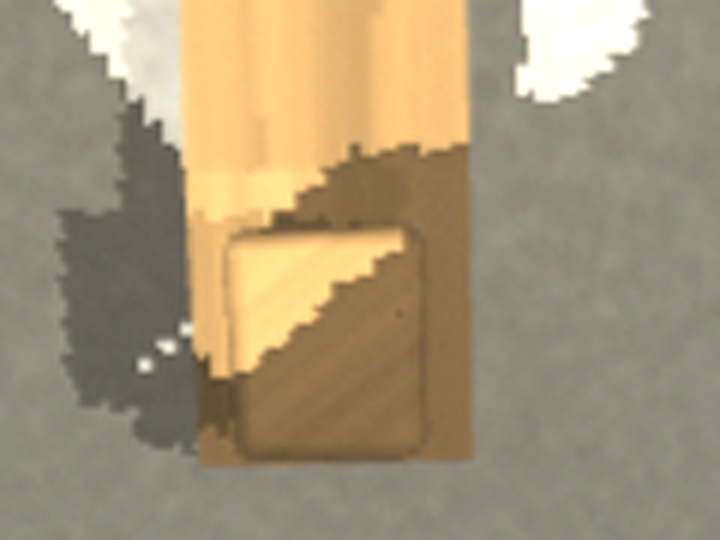

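Run:
```python
from h import *
w=manip.camera("wrist")
f=lambda u,v,z:onz(w,(260+u/6,95+v/6),z)
c,th=rect([f(240,460,60),f(428,455,60),f(420,228,60),f(230,235,60)],32,28,"grip")
# edges long: left edge top surface, wedge base z ~23 near thick, at far row0: 
a=onz(w,(338.5,170),23);b=onz(w,(337,0),5);print("right edge yaw",np.arctan2(*(b-a)[[1,0]]))
a=onz(w,(292.5,170),23);b=onz(w,(287,0),5);print("left edge yaw",np.arctan2(*(b-a)[[1,0]]),)
t=onz(w,(314.9,1.3),0)-np.r_[c,0];print("tip",np.arctan2(t[1],t[0]),np.linalg.norm(t))
mv([c[0],c[1],120],th-np.pi)
```

```text
grip [440.6 303.3] yaw 1.3352 res [[0.7, 0.5], [-0.4, 0.5], [-0.9, -0.3], [0.6, -0.7]]
right edge yaw 1.3197374369575088
left edge yaw 1.3204521731946945
tip 1.304929612817956 130.12944416932365
from [426.1 234.4 200.2] yaw -1.841 ROW [-70.4  80.2  -4.3] [ 0.09 -1.95  0.05]
```

```bash
python3 -m jog '[-70,40,-4,0,-1.2,0,-70,80,-4,0,-1.2,0,-70,80,-4,0,-1.2,0,-70,80,-4,0,-1.2,0,-70,80,-4,0,-1.2,0]' 70; python3 -m jog '[0,0,0,0,0,0]'
python3 - <<'E'
from h import *
w=manip.camera("wrist");cv2.imwrite("pics/w15.png",w["img"][:,:,::-1])
mv([440.6,303.5,49],-1.8216)
E
```

```text
clock: 17.13
eef_pos: [440.2, 303.2, 119.7]
eef_rot: [-1.574, -0.002, -1.818]
wrist_force: [-0.4, -0.4, 0.3]
finger_gap: 70.1
clock: 17.22
eef_pos: [441.0, 303.1, 121.7]
eef_rot: [-1.571, 0.0, -1.819]
wrist_force: [-0.2, -0.1, 0.5]
finger_gap: 70.2
from [441.2 303.  122. ] yaw -1.82 ROW [-0.2 73.  -0.7] [-0.01  0.11 -0.05]
```

View pics/w15.png

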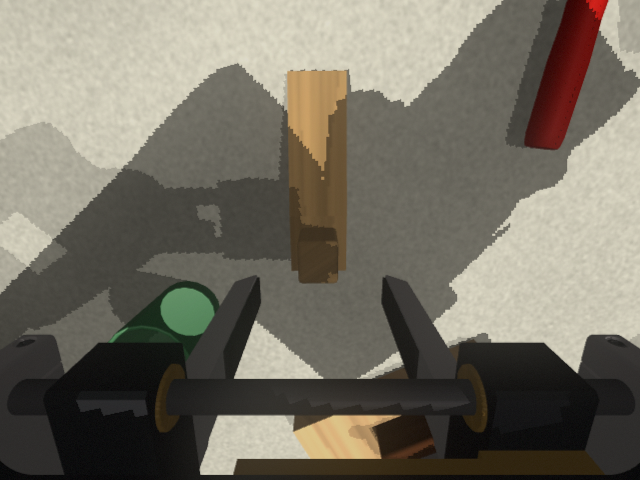

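```bash
python3 -m jog '[0,40,-0.7,0,0,0,0,73,-0.7,0,0,0,0,73,-0.7,0,0,0,0,73,-0.7,0,0,0,0,73,-0.7,0,0,0]'; python3 -m jog '[0,0,0,0,0,0,0,0,0,0,0,0,0,0,0,0,0,0,0,0,0,0,0,0,0,0,0,0,0,0,0,0,0,0,0,0,0,0,0,0,0,0,0,0,0,0,0,0]' 20 50
python3 - <<'E'
from h import *
s=manip.read_state();print(s["eef_pos"],s["eef_rot"],s["wrist_force"])
E
```

```text
clock: 17.68
eef_pos: [440.9, 303.9, 49.9]
eef_rot: [-1.57, 0.001, -1.82]
wrist_force: [0.3, 0.8, -0.4]
finger_gap: 70.0
clock: 18.35
eef_pos: [439.7, 303.7, 47.3]
eef_rot: [-1.572, -0.001, -1.819]
wrist_force: [-0.1, -0.3, 1.2]
finger_gap: 27.4
[439.68817962 303.6980874   47.31065595] [-1.57238215e+00 -7.73592813e-04 -1.81903220e+00] [-0.05303478 -0.25475368  1.18970049]
```

```bash
python3 -m jog '[0,-193,0,0,0,0,0,-193,0,0,0,0,0,-193,0,0,0,0,0,-193,0,0,0,0,0,-193,0,0,0,0,0,-193,0,0,0,0,0,-193,0,0,0,0]'
python3 - <<'E'
from h import *
s=manip.read_state();print(s["eef_pos"],s["eef_rot"],s["wrist_force"],s["finger_gap"])
mv([534,-181.3,242],-1.3566)
E
```

```text
clock: 18.93
eef_pos: [440.2, 303.8, 241.0]
eef_rot: [-1.571, 0.001, -1.819]
wrist_force: [-1.5, 0.2, -2.3]
finger_gap: 27.8
[440.19580686 303.82113901 240.98867708] [-1.57096172e+00  5.87970495e-04 -1.81905150e+00] [-1.4539806   0.18387025 -2.26848797] 27.84500864066304
from [440.2 303.8 241. ] yaw -1.819 ROW [447.2  -1.3 210.1] [  0.   -26.5   -0.04]
```

```bash
python3 -m jog '[447,-1,210,0,-26.5,0,447,-1,210,0,-26.5,0,447,-1,210,0,-26.5,0,447,-1,210,0,-26.5,0,447,-1,210,0,-26.5,0,447,-1,210,0,-26.5,0,447,-1,210,0,-26.5,0,447,-1,210,0,-26.5,0,447,-1,210,0,-26.5,0,447,-1,210,0,-26.5,0]'
python3 - <<'E'
from h import *
mv([534,-181.3,242],-1.3566)
E
```

```text
clock: 19.77
eef_pos: [515.3, -90.2, 239.1]
eef_rot: [-1.575, 0.001, -1.357]
wrist_force: [-0.2, -0.5, -1.8]
finger_gap: 27.7
from [515.3 -90.2 239.1] yaw -1.357 ROW [92.9 -3.1 -1.1] [ 0.26 -0.   -0.08]
```

```bash
python3 -m jog '[77,-2,0,0,0,0,77,-2,0,0,0,0,77,-2,0,0,0,0,77,-2,0,0,0,0]'
python3 - <<'E'
from h import *
w=manip.camera("wrist");cv2.imwrite("pics/w16.png",w["img"][:,:,::-1])
d=manip.camera("scene");cv2.imwrite("pics/s16.png",d["img"][:,:,::-1])
for p in (w,d):
 for t,z in [("front_bar",40),("foot_a",24),("wedge_tip",190)]:
  for r in manip.tip_of(t,p)[:3]: print(t,np.round(r["xy"],1),round(r["score"],2),np.round(onz(p,r["xy"],z),1))
mv([534,-181.3,242],-1.3566)
E
```

```text
clock: 20.1
eef_pos: [531.7, -164.8, 240.6]
eef_rot: [-1.576, 0.002, -1.359]
wrist_force: [-0.3, 0.7, -1.0]
finger_gap: 27.8
foot_a [385.2  88.9] 0.86 [567.1 -24.1  24. ]
wedge_tip [321.1  45.7] 0.74 [504.3 -36.8 190. ]
wedge_tip [498.1 242.4] 0.64 [ 638.1 -122.4  190. ]
front_bar [292.6 257.7] 0.64 [511.2 -47.2  40. ]
front_bar [305.7 223.3] 0.48 [422.1   2.1  40. ]
foot_a [280.9 235.2] 0.69 [430.6 -58.9  24. ]
foot_a [313.3 279.9] 0.68 [568.2 -13.9  24. ]
foot_a [373.8 252. ] 0.56 [527.  135.7  24. ]
wedge_tip [294.1 205.9] 0.76 [495.7 -34.1 190. ]
from [ 532.3 -162.8  243.1] yaw -1.356 ROW [18.4  1.1 -2.3] [0.09 0.06 0.  ]
```

View pics/w16.png

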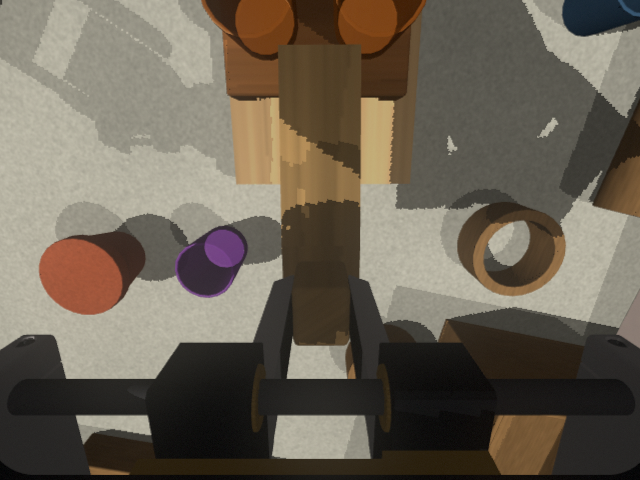

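View pics/s16.png

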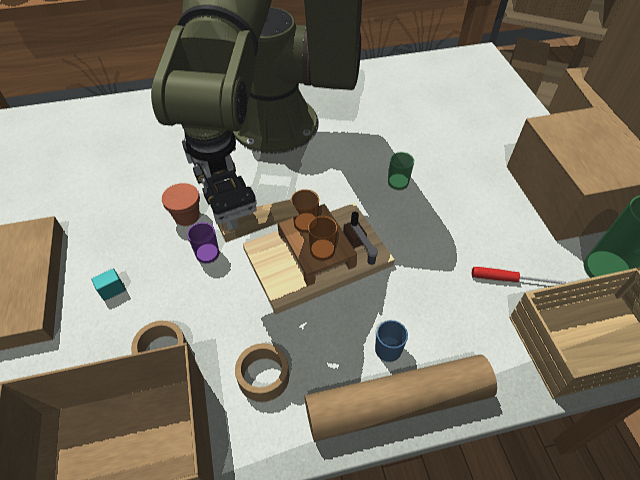

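Run:
```python
from h import *
w=manip.camera("wrist")
cv2.imwrite("pics/w17.png",cv2.resize(w["img"][70:200,190:440,::-1],None,fx=3.2,fy=3.2,interpolation=cv2.INTER_CUBIC))
P,T=toolT();print(P)
bx=np.array([np.cos(1.785),np.sin(1.785)]);by=np.array([-bx[1],bx[0]])
B=lambda X:np.round([(X[:2]-[476.4,102.4])@bx,(X[:2]-[476.4,102.4])@by],1)
for q,z in [((226,93),74),((408,95),74),((235,183),24),((396,186),24)]:
    X=onz(w,q,z);print(q,np.round(X,1),B(X))
print("tip",B(onz(w,(279,45),P[2]-46)),B(onz(w,(362,45),P[2]-46)),"tcp",B(P))
```

```text
[ 532.3337456  -162.94566319  243.14832494]
(226, 93) [424.4 -63.2  74. ] [-150.7   86. ]
(408, 95) [582.4 -30.3  74. ] [-152.2  -75.4]
(235, 183) [ 432.6 -149.3   24. ] [-236.7   96.4]
(396, 186) [ 606.4 -114.6   24. ] [-239.6  -80.9]
tip [-141.    23.9] [-141.   -20.2] tcp [-271.2    1.7]
```

View pics/w17.png

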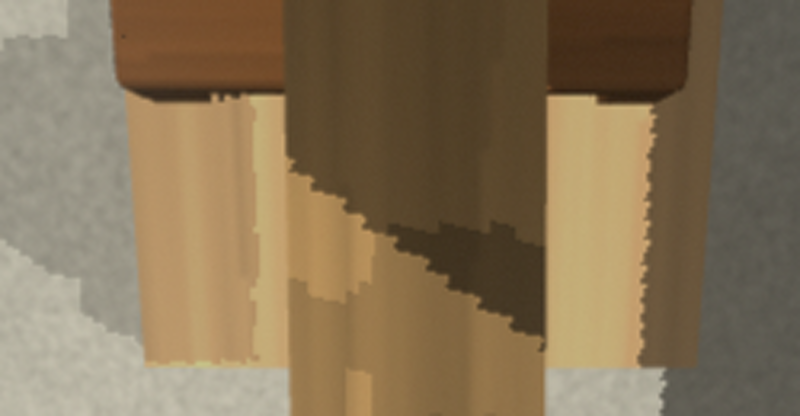

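```bash
python3 - <<'E'
from h import *
mv([533.2,-182,80],-1.3566)
E
python3 -m jog '[19,0,-2,0,0,0,19,0,-2,0,0,0,19,40,-2,0,0,0,19,80,-2,0,0,0,19,120,-2,0,0,0,19,155,-2,0,0,0,19,155,-2,0,0,0,19,155,-2,0,0,0]'; python3 -m jog '[0,0,0,0,0,0]'
python3 - <<'E'
from h import *
w=manip.camera("wrist");cv2.imwrite("pics/w18.png",w["img"][:,:,::-1])
d=manip.camera("scene");cv2.imwrite("pics/s18.png",cv2.resize(d["img"][160:320,190:420,::-1],None,fx=3.4,fy=3.4,interpolation=cv2.INTER_CUBIC))
mv([533.2,-182,71.3],-1.3566);print(manip.read_state()["wrist_force"])
E
```

```text
from [ 532.3 -162.9  243.1] yaw -1.356 ROW [ 18.8 163.2  -3. ] [0.09 0.05 0.  ]
clock: 21.22
eef_pos: [533.8, -182.1, 87.8]
eef_rot: [-1.575, 0.001, -1.356]
wrist_force: [1.1, 0.5, 0.1]
finger_gap: 27.7
clock: 21.3
eef_pos: [535.2, -182.8, 90.5]
eef_rot: [-1.57, -0.002, -1.356]
wrist_force: [-0.2, -0.3, -0.3]
finger_gap: 27.8
from [ 535.3 -182.9   90.8] yaw -1.357 ROW [-1.4 19.5 -1.9] [-0.09  0.01  0.13]
[-0.10470413 -0.64027401 -1.00365098]
```

View pics/w18.png

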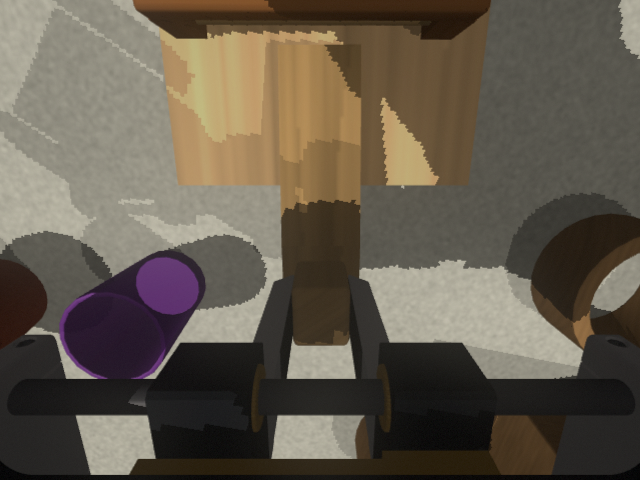

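View pics/s18.png

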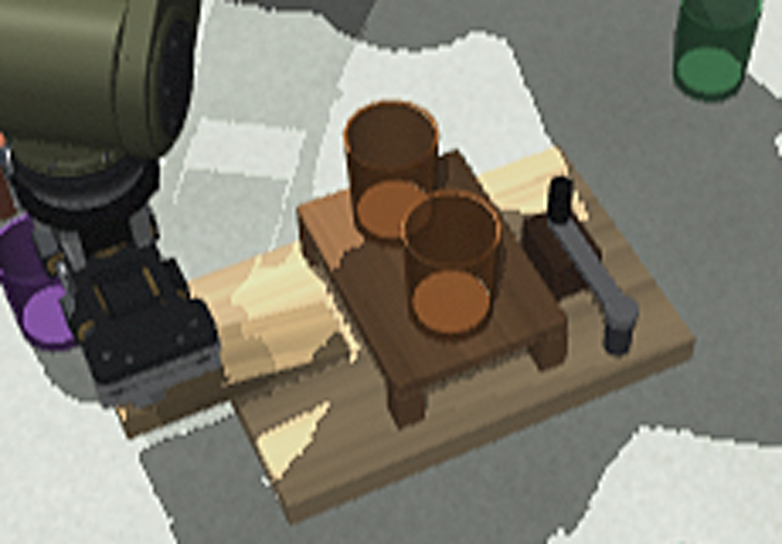

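```bash
python3 -m jog '[0,8,-3.5,0,0,0,0,15,-3.5,0,0,0,0,17,-3.5,0,0,0,0,17,-3.5,0,0,0,0,17,-3.5,0,0,0]'; python3 -m jog '[0,1,0,0,0,0,0,1,0,0,0,0]'; python3 -m jog '[0,1,0,0,0,0,0,1,0,0,0,0]';python3 - <<'E'
from h import *
s=manip.read_state();print(s["eef_pos"],s["eef_rot"],s["wrist_force"],s["moment"])
w=manip.camera("wrist");cv2.imwrite("pics/w19.png",w["img"][:,:,::-1])
E
```

```text
clock: 21.82
eef_pos: [530.6, -183.3, 71.0]
eef_rot: [-1.573, 0.0, -1.357]
wrist_force: [0.0, 0.7, -0.8]
finger_gap: 27.5
clock: 21.98
eef_pos: [530.8, -183.5, 70.7]
eef_rot: [-1.572, -0.0, -1.357]
wrist_force: [-2.8, -0.4, 6.7]
finger_gap: 27.6
clock: 22.15
eef_pos: [531.0, -183.9, 70.1]
eef_rot: [-1.572, -0.001, -1.357]
wrist_force: [-3.4, -2.4, 10.9]
finger_gap: 27.7
[ 530.97907358 -183.88187184   70.11049281] [-1.57181028e+00 -1.20844587e-03 -1.35651695e+00] [-3.43661384 -2.41809797 10.92682145] [-0.02478456  0.85627293  0.16043797]
```

View pics/w19.png

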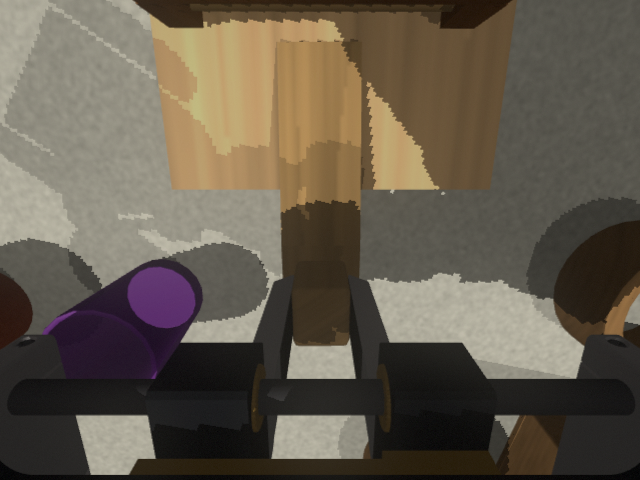

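```bash
python3 -m jog '[0,-0.6,0,0,0,0,-6,-0.6,0.5,0,0,0,-12,-0.6,1,0,0,0,-18,-0.6,1.5,0,0,0,-24,-0.6,1.5,0,0,0,-30,-0.6,1.5,0,0,0,-36,-0.6,1.5,0,0,0,-40,-0.6,1.5,0,0,0,-40,-0.6,1.5,0,0,0,-40,-0.6,1.5,0,0,0]'
python3 - <<'E'
from h import *
s=manip.read_state();print(s["eef_pos"],s["eef_rot"],s["wrist_force"],s["moment"])
d=manip.camera("scene");cv2.imwrite("pics/s20.png",cv2.resize(d["img"][180:320,220:420,::-1],None,fx=4,fy=4,interpolation=cv2.INTER_CUBIC))
w=manip.camera("wrist");cv2.imwrite("pics/w20.png",w["img"][:,:,::-1])
E
```

```text
clock: 23.03
eef_pos: [524.6, -143.7, 70.8]
eef_rot: [-1.57, -0.001, -1.356]
wrist_force: [0.9, 0.5, 10.4]
finger_gap: 28.0
[ 524.59574511 -143.7044505    70.84584906] [-1.56989288e+00 -1.48557370e-03 -1.35634273e+00] [ 0.89957571  0.54174142 10.42776748] [ 0.05295436 -0.10061151 -0.02819803]
```

View pics/s20.png

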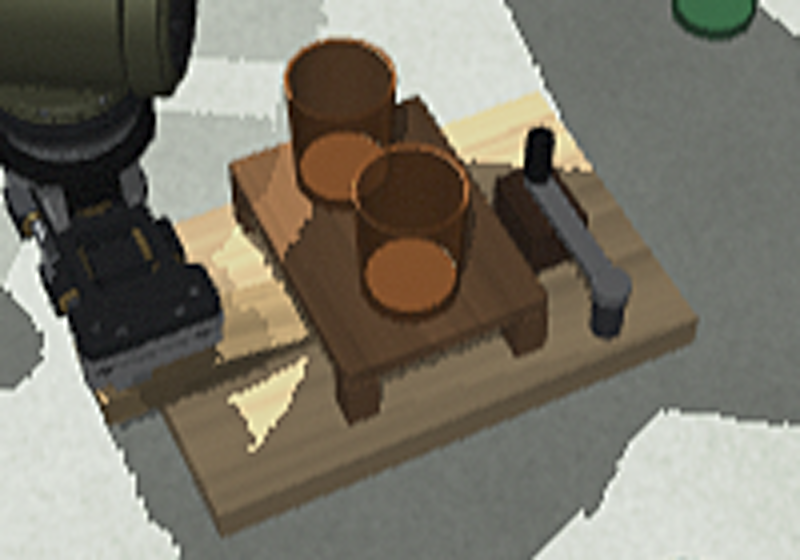

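View pics/w20.png

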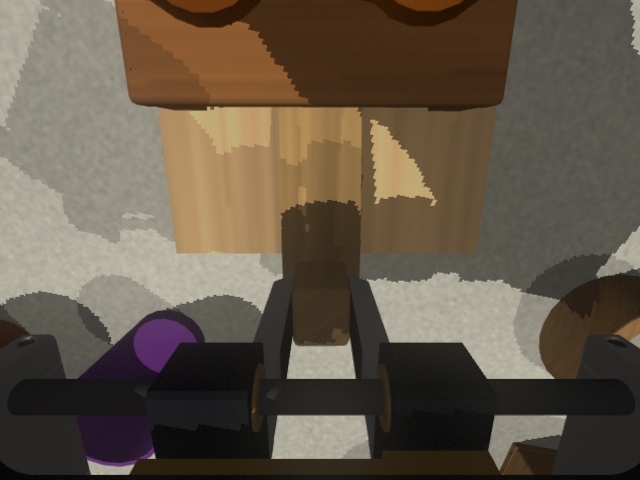

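```bash
cat > st.py <<'E'
from h import *
s=manip.read_state();P=s["eef_pos"]
bx=np.array([np.cos(1.785),np.sin(1.785)]);by=np.array([-bx[1],bx[0]]);d=P[:2]-[476.4,102.4]
f=s["wrist_force"];print("clk",round(s["clock"],2),"tip x",round(d@bx+130,1),"y",round(d@by,1),"z",round(P[2],1),"rot",np.round(s["eef_rot"],3),"Fx",round(f[:2]@bx,1),"Fy",round(f[:2]@by,1),"Fz",round(f[2],1),np.round(s["moment"],2),"gap",round(s["finger_gap"],1))
E
python3 -m jog '[-4,-0.4,0,0,0,0,-8,-0.4,0,0,0,0,-10,-0.4,0,0,0,0,-10,-0.4,0,0,0,0]' >/dev/null; python3 st.py
python3 -m jog '[-3,0,0,0,0,0,-5,0,0,0,0,0,-5,0,0,0,0,0]'>/dev/null; python3 st.py
python3 -m jog '[-3,0,0,0,0,0,-5,0,0,0,0,0,-5,0,0,0,0,0]'>/dev/null; python3 st.py
python3 -m jog '[-3,0,0,0,0,0,-5,0,0,0,0,0,-5,0,0,0,0,0]'>/dev/null; python3 st.py
python3 - <<'E'
from h import *
d=manip.camera("scene");cv2.imwrite("pics/s21.png",cv2.resize(d["img"][180:320,220:420,::-1],None,fx=4,fy=4,interpolation=cv2.INTER_CUBIC))
E
```

```text
clk 23.47 tip x -111.1 y 5.3 z 71.1 rot [-1.57  -0.003 -1.356] Fx -3.1 Fy -0.1 Fz 6.1 [-1.15 -0.34  0.02] gap 27.5
clk 23.72 tip x -106.4 y 5.3 z 71.1 rot [-1.57  -0.003 -1.356] Fx -4.4 Fy -0.7 Fz 6.5 [-1.48 -0.43 -0.  ] gap 27.6
clk 23.97 tip x -101.5 y 5.3 z 71.1 rot [-1.57  -0.003 -1.356] Fx -5.4 Fy 0.2 Fz 7.0 [-1.69 -0.44  0.03] gap 28.2
clk 24.22 tip x -96.5 y 5.3 z 71.1 rot [-1.57  -0.003 -1.356] Fx -6.9 Fy 0.2 Fz 7.5 [-1.77 -0.39  0.01] gap 27.6
```

View pics/s21.png

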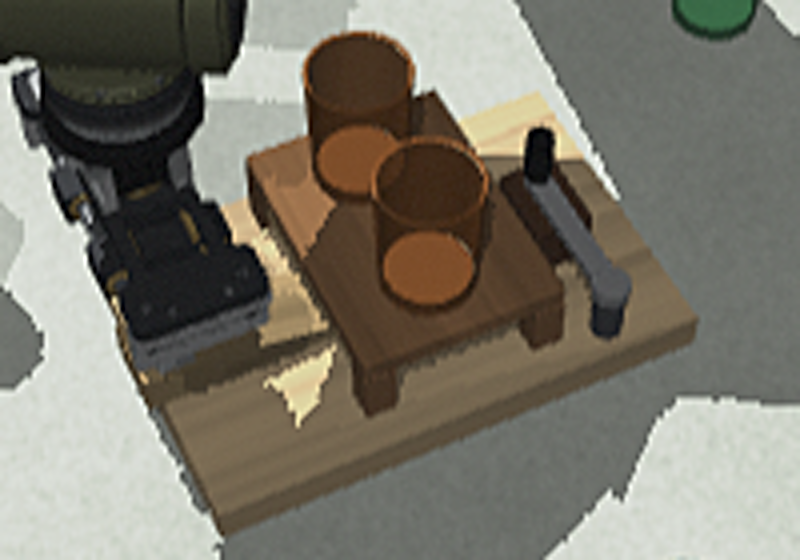

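```bash
python3 -m jog '[-2,0,0,0,0,0,-4,0,0,0,0,0,-4,0,0,0,0,0]'>/dev/null; python3 st.py
python3 -m jog '[-2,0,0,0,0,0,-4,0,0,0,0,0,-4,0,0,0,0,0]'>/dev/null; python3 st.py
python3 -m jog '[-2,0,0,0,0,0,-4,0,0,0,0,0,-4,0,0,0,0,0]'>/dev/null; python3 st.py
python3 - <<'E'
from h import *
d=manip.camera("scene");cv2.imwrite("pics/s22.png",cv2.resize(d["img"][180:320,220:420,::-1],None,fx=4,fy=4,interpolation=cv2.INTER_CUBIC))
w=manip.camera("wrist");cv2.imwrite("pics/w22.png",w["img"][:,:,::-1])
E
```

```text
clk 24.52 tip x -92.6 y 5.3 z 71.1 rot [-1.57  -0.003 -1.356] Fx -8.0 Fy -0.4 Fz 7.3 [-1.95 -0.39  0.05] gap 27.9
clk 24.77 tip x -88.6 y 5.3 z 71.1 rot [-1.57  -0.003 -1.356] Fx -7.3 Fy 0.1 Fz 6.6 [-1.96 -0.46  0.01] gap 27.9
clk 25.02 tip x -84.6 y 5.3 z 71.1 rot [-1.57  -0.003 -1.356] Fx -6.2 Fy 0.6 Fz 5.7 [-1.99 -0.3   0.03] gap 27.9
```

View pics/s22.png

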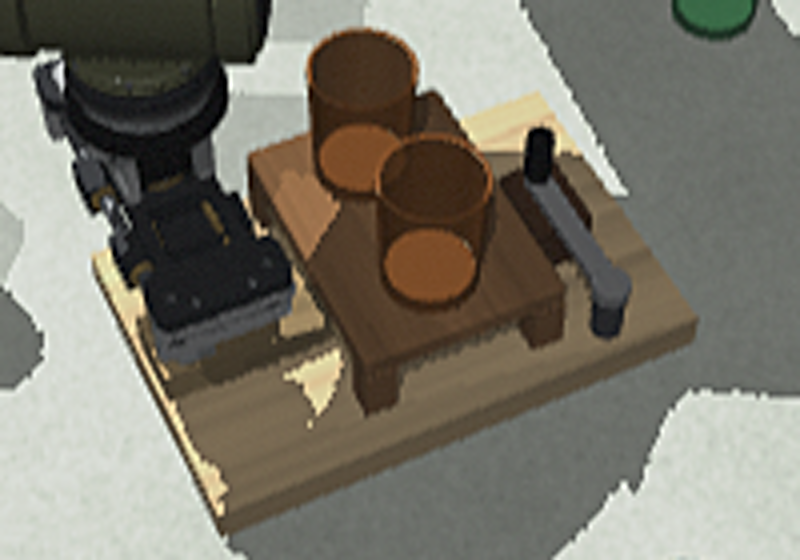

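View pics/w22.png

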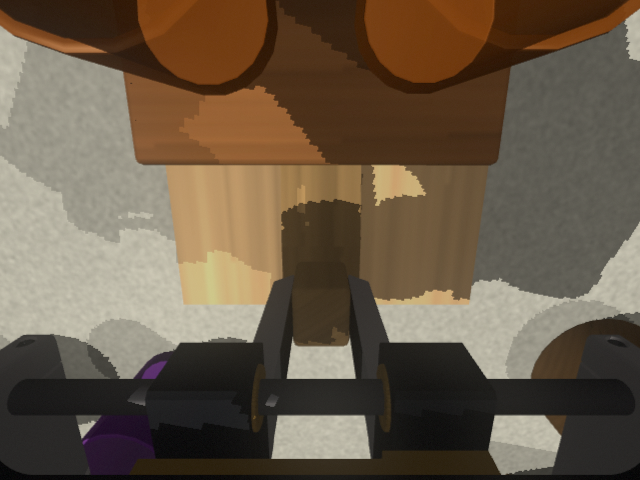

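```bash
cat > edge.py <<'E'
from h import *
import sys
w=manip.camera("wrist");r0=int(sys.argv[1])
g=cv2.cvtColor(w["img"],cv2.COLOR_RGB2GRAY).astype(float)
bx=np.array([np.cos(1.785),np.sin(1.785)]);P,T=toolT()
for c in (170,230,270,400,450):
    col=g[r0-25:r0+25,c-4:c+5].mean(1);k=np.argmax(np.abs(np.diff(cv2.GaussianBlur(col[:,None],(1,5),0)[:,0])))
    row=r0-25+k+.5
    print(c,row,[round((onz(w,(c,row),z)[:2]-[476.4,102.4])@bx+10,1) for z in (74,76,80)],end=' | ')
tip=(P[:2]-[476.4,102.4])@bx+130;print("tip",round(tip,1))
E
python3 edge.py 163; python3 st.py
```

```text
170 164.5 [np.float64(-133.0), np.float64(-132.8), np.float64(-132.5)] | 230 164.5 [np.float64(-133.0), np.float64(-132.8), np.float64(-132.5)] | 270 164.5 [np.float64(-133.0), np.float64(-132.8), np.float64(-132.5)] | 400 164.5 [np.float64(-132.9), np.float64(-132.8), np.float64(-132.5)] | 450 164.5 [np.float64(-132.9), np.float64(-132.8), np.float64(-132.4)] | tip -84.6
clk 25.17 tip x -84.6 y 5.3 z 71.1 rot [-1.57  -0.003 -1.356] Fx -6.8 Fy 0.8 Fz 6.3 [-1.94 -0.32  0.05] gap 27.9
```

```bash
python3 -m jog '[-3,0,0,0,0,0,-6,0,0,0,0,0,-9,0,0,0,0,0,-9,0,0,0,0,0]'>/dev/null; python3 st.py; python3 edge.py 178
python3 -m jog '[-3,0,0,0,0,0,-6,0,0,0,0,0,-8.5,0,0,0,0,0,-8.5,0,0,0,0,0,-8.5,0,0,0,0,0]'>/dev/null; python3 st.py;python3 edge.py 195
python3 - <<'E'
from h import *
for n in ("scene","side","wrist"):
    d=manip.camera(n);cv2.imwrite(f"pics/{n}23.png",d["img"][:,:,::-1])
    if n!="wrist":
        for t,z in [("foot_a",30),("front_bar",46)]:
            for r in manip.tip_of(t,d)[:2]: print(n,t,np.round(r["xy"],1),round(r["score"],2),np.round(onz(d,r["xy"],z),1))
a=cv2.imread("pics/scene23.png")[180:320,220:420];cv2.imwrite("pics/s23.png",cv2.resize(a,None,fx=4,fy=4,interpolation=cv2.INTER_CUBIC))
E
```

```text
clk 25.5 tip x -75.4 y 5.4 z 71.1 rot [-1.57  -0.003 -1.356] Fx -6.0 Fy 0.3 Fz 7.4 [-1.71 -0.35  0.04] gap 27.9
170 184.5 [np.float64(-132.6), np.float64(-132.4), np.float64(-131.8)] | 230 184.5 [np.float64(-132.6), np.float64(-132.3), np.float64(-131.8)] | 270 184.5 [np.float64(-132.6), np.float64(-132.3), np.float64(-131.8)] | 400 184.5 [np.float64(-132.5), np.float64(-132.3), np.float64(-131.7)] | 450 184.5 [np.float64(-132.5), np.float64(-132.3), np.float64(-131.7)] | tip -75.4
clk 25.97 tip x -66.9 y 5.3 z 71.1 rot [-1.57  -0.003 -1.356] Fx -5.0 Fy 0.3 Fz 7.6 [-1.71 -0.29  0.05] gap 27.8
170 202.5 [np.float64(-132.4), np.float64(-132.0), np.float64(-131.2)] | 230 202.5 [np.float64(-132.3), np.float64(-132.0), np.float64(-131.2)] | 270 203.5 [np.float64(-132.8), np.float64(-132.4), np.float64(-131.6)] | 400 202.5 [np.float64(-132.3), np.float64(-131.9), np.float64(-131.1)] | 450 202.5 [np.float64(-132.3), np.float64(-131.9), np.float64(-131.1)] | tip -66.9
scene foot_a [313.2 273.7] 0.66 [556.3 -11.3  30. ]
scene front_bar [298.8 251.5] 0.56 [502.2 -31.1  46. ]
side foot_a [299.7 254.3] 0.67 [575.2 -11.6  30. ]
side front_bar [328.8 244.6] 0.66 [501.4 -39.   46. ]
```

View pics/s23.png

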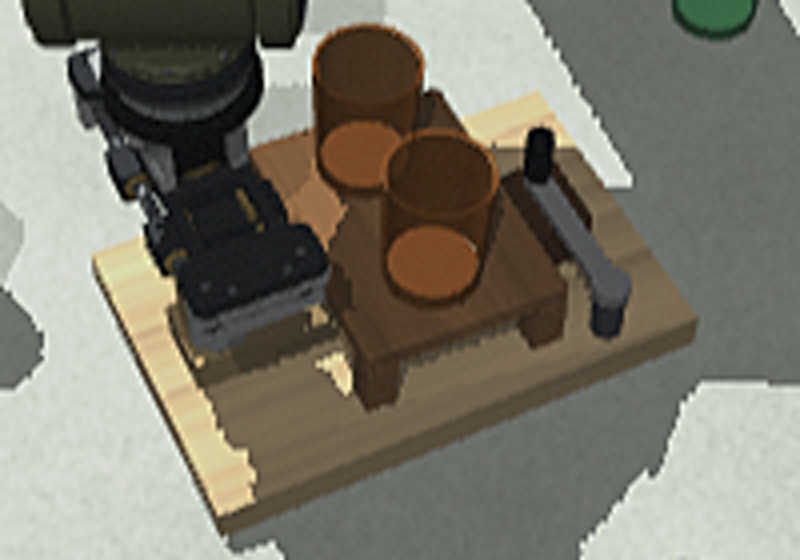

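View pics/wrist23.png

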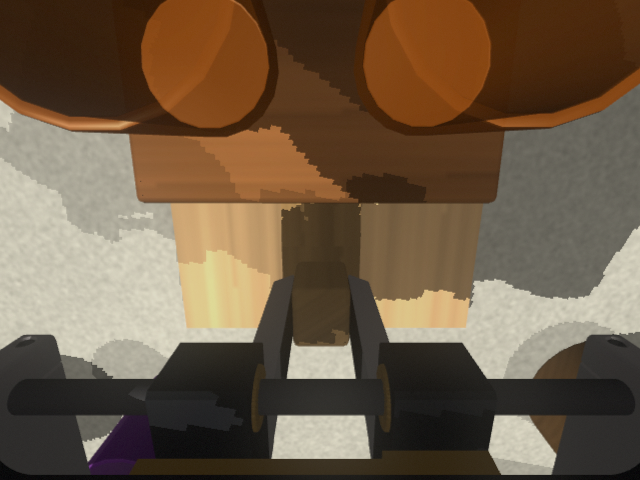

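View pics/side23.png

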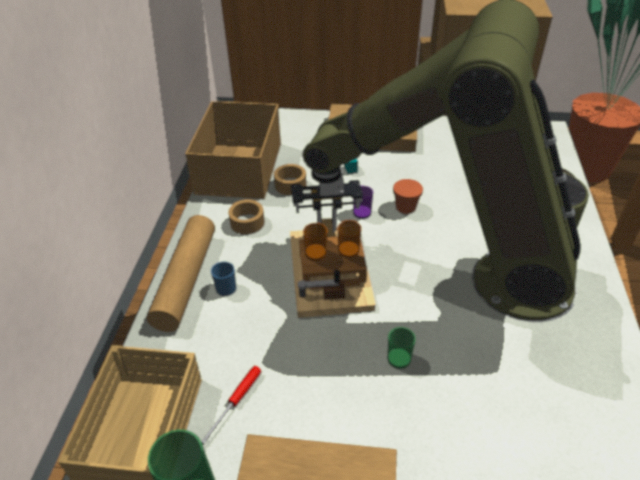

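Run:
```python
from h import *
from scipy.optimize import least_squares
d=manip.camera("scene")
I=[cv2.imread(f"pics/s{k}.png",0) for k in (20,21,22,23)]
bx=np.r_[np.cos(1.785),np.sin(1.785),0];by=np.array([-bx[1],bx[0],0]);O=np.array([476.4,102.4,0])
# near front deck corner and foot b lower corner in s20 crop px
for name,p0,X in [("deck corner",(345,378),O-152*bx-75*by+[0,0,74]),("foot low",(360,415),O-142*bx-72*by+[0,0,24]),("foot mid",(345,400),O-142*bx-72*by+[0,0,44])]:
    p=np.array([[p0]],np.float32);tr=[p[0,0].copy()]
    for a,b in zip(I,I[1:]):
        p,st,e=cv2.calcOpticalFlowPyrLK(a,b,p,None,winSize=(41,41),maxLevel=3);tr.append(p[0,0].copy())
    tr=(np.array(tr)-tr[0])/4
    for t in tr[1:]:
        s=least_squares(lambda v:proj(d,X+v[0]*bx+[0,0,v[1]])-proj(d,X)-t,[0,0]).x
        print(name,np.round(t,2),"dx,dz",np.round(s,1))
```

```text
deck corner [ 4.34 -1.8 ] dx,dz [9.9 0.3]
deck corner [ 4.38 -2.7 ] dx,dz [10.   3.5]
deck corner [ 4.35 -4.68] dx,dz [10.1 10.7]
foot low [ 4.51 -1.86] dx,dz [10.7  0.1]
foot low [ 4.42 -2.13] dx,dz [10.5  1.3]
foot low [ 4.5  -3.12] dx,dz [10.8  5.1]
foot mid [ 4.36 -1.82] dx,dz [10.2  0.2]
foot mid [ 4.37 -2.14] dx,dz [10.3  1.5]
foot mid [ 4.29 -3.44] dx,dz [10.1  6.5]
```

```bash
python3 -m jog '[0,0,0,0,0,0,0,0,0,0,0,0,0,0,0,0,0,0]'>/dev/null; python3 st.py; python3 edge.py 203; python3 -c "
from cell import manip
print(manip.sign_off())"
```

```text
clk 26.67 tip x -66.9 y 5.3 z 71.1 rot [-1.57  -0.003 -1.356] Fx -4.8 Fy -0.0 Fz 9.2 [-1.62 -0.35  0.03] gap 27.8
170 202.5 [np.float64(-132.4), np.float64(-132.0), np.float64(-131.2)] | 230 202.5 [np.float64(-132.3), np.float64(-132.0), np.float64(-131.2)] | 270 203.5 [np.float64(-132.8), np.float64(-132.4), np.float64(-131.6)] | 400 202.5 [np.float64(-132.3), np.float64(-131.9), np.float64(-131.2)] | 450 203.5 [np.float64(-132.7), np.float64(-132.4), np.float64(-131.6)] | tip -67.0
the job is handed in; nothing more can be done
None
```

The job is done and handed in at about 27 s on the robot's clock. The front feet are up an estimated 5.6 mm, inside the 3 to 9 mm asked for.

- **Block:** I set the dark block into the pocket. It touched the floor at the expected height (12 N), and the pictures show it seated.
- **Lever:** I swung the lever to its stop. It pushed back with 5.5 N there, and the bar lies along board y over the block.
- **Wedge:** I set the wedge flat on the board and pushed it under the front bar. The riser slid back about 10 mm to the block, then its front lifted. The gripper still holds the wedge at 50 N.

**Last checks**
- **Lift:** The wedge tip is about 65 mm past the bar, which gives the 5.6 mm. Tracking foot b in the scene pictures gave 5.1 to 6.5 mm. I could not see foot a, so its lift is inferred from the level deck edge.
- **Disagreement:** Tracking a corner of the deck gave 10.7 mm. I set this aside because the arm's shadow falls across that corner.
- **Forces:** These held steady before hand-in, with about 5 N against the push and 8 to 9 N with the wedge pressed on the board.
- **Surroundings:** Both amber tumblers are standing, and the bystanders look unmoved in the scene and side pictures. The gripper is clear of the riser.

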